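# Turn the scenery slabs and draw a magnet

## Task

Get the magnet job ready: turn every scenery slab upside down by tipping it up against the steel fence and over, and lay them side by side, grey underside up, flat on the cork mat. Also draw one magnet: hold the mug upright on the dispenser's round pad and press it down as far as it goes so that a magnet ball rolls into it, then stand the mug, with the magnet in it, back on its round coaster. Leave the chess king, the plinth and the two barricades alone.

Things in the scene. Friction and masses are not known exactly. Their poses are not given: they have to be found in the camera images.
- slab_a: resin gaming-scenery slab, 84 x 52 x 12 mm (its own x, y, z), about 70 g. Origin at the centre of the block; its z axis points out of the mossy green, stone-patched top face (up at the start); the other face, the plain grey underside, has two black round magnet seats. May be absent (None)
- slab_b: resin gaming-scenery slab, 84 x 52 x 12 mm (its own x, y, z), about 70 g. Origin at the centre of the block; its z axis points out of the mossy green, stone-patched top face (up at the start); the other face, the plain grey underside, has two black round magnet seats. May be absent (None)
- slab_c: resin gaming-scenery slab, 84 x 52 x 12 mm (its own x, y, z), about 70 g. Origin at the centre of the block; its z axis points out of the mossy green, stone-patched top face (up at the start); the other face, the plain grey underside, has two black round magnet seats. May be absent (None)
- fence: fixed upright steel strip: 170 mm long along its y, 45 mm high, 6 mm thick. Origin on the table at the middle of the foot of its front face, which looks to the robot (its -x). A 4 mm thick flange reaches to 40 mm behind the front face; 35 mm beyond its middle is free. A slab stood on a short edge against it overtops it by 39 mm and can be pushed over towards the robot from behind
- mat: fixed cork mat, 130 x 280 x 4 mm (x, y, z), origin at the centre of its underside; room for three slabs side by side along its y
- coaster: fixed round grey coaster, 100 mm across, 5 mm thick, origin at the centre of its underside; the mug stands on it at the start
- mug: white ceramic mug, about 200 g, 64 mm across at the rim, 80 mm high, wall 4 mm, empty at the start; origin at the centre of its underside, z up; its handle sticks out about 25 mm to its own +y, so grip it across its x or by the rim
- dispenser: fixed blue push dispenser for magnet balls; origin on the table below the pad's centre. Its tower (255 mm high) stands 90 to 150 mm along its +x; from it a white chute slopes down towards the pad. Bring the mug over the pad from above or from the side away from the tower, its handle pointing away from the chute (to the dispenser's -x); the ball gets in if the mug is within 8 mm of the pad's axis
- chute_end (a point): lower end of the chute's floor: 46 mm from the pad's axis, 132 mm above the table, just outside and above the rim of a mug standing centred on the pad. The chute is 26 mm wide with sides 14 mm high, rises at 25 degrees, and the magnet rolls out of it towards the dispenser's -x
- pad (a joint): travel of the sprung black round pad of the dispenser: 0 up, 0.012 m fully down. It needs about 4 N to start and 13 N at the bottom (the empty mug alone does not press it down). At about 0.011 the gate clears and the magnet rolls out within half a second
- pad_top (a point): centre of the top face of the pad, which is 74 mm across and 30 mm above the table when up
- magnet: steel-coloured magnet ball, 14 mm across, 11 g, origin at its centre; waits in the dispenser's chute behind the orange gate until the pad is pressed right down
- king: maple chess king, 34 mm foot, 88 mm tall, standing on the plinth; leave alone. Origin under its foot
- plinth: grey resin statue plinth, 80 x 80 x 50 mm; leave alone. Origin under its foot
- barricade_1: orange plastic barricade piece, 34 x 80 x 46 mm; leave alone. Origin under its foot
- barricade_2: yellow plastic barricade piece, 34 x 80 x 46 mm; leave alone. Origin under its foot
There are look-alikes about, which are no part of the job. Several things have the shape of the dispenser; the one meant has the colours described above.

How it is judged:
On the way:
1. the mug, upright and centred on the dispenser's pad, presses it right down (value of joint pad above 0.01 m and horizontal distance between mug and pad_top below 0.02 m and angle between mug's own z axis and vertical below 0.2 rad and contact force between mug and pad above 2 N), for 0.1 s.
At the end, for the whole second after the job is handed in: every slab present lies flat, grey underside up (within 8 degrees), directly on the cork mat (centre within 40 mm of the mat's middle across its short side and within 125 mm along it); the mug stands upright on its coaster (centred within 22 mm) with the magnet inside; the pad is up again (angle between each of slab_a, slab_b, slab_c's own z axis and vertical above 3 rad and x of slab_a in the frame of mat between -0.04 and 0.04 m and y of slab_a in the frame of mat between -0.125 and 0.125 m and z of each of slab_a, slab_b, slab_c in the frame of mat below 0.016 m and x of slab_b in the frame of mat between -0.04 and 0.04 m and y of slab_b in the frame of mat between -0.125 and 0.125 m and x of slab_c in the frame of mat between -0.04 and 0.04 m and y of slab_c in the frame of mat between -0.125 and 0.125 m and z of magnet in the frame of mug between 0 and 0.06 m and horizontal distance between magnet and mug below 0.03 m and horizontal distance between mug and coaster below 0.022 m and angle between mug's own z axis and vertical below 0.1 rad and z of mug in the frame of coaster below 0.01 m and linear speed of mug below 0.02 m/s and value of joint pad below 0.003 m); the robot touches nothing.
It fails at once if the king is tipped over or shifted by more than 30 mm (angle between king's own z axis and vertical above 0.5 rad or distance of king from where it was at the start of the episode above 0.03 m).
It fails at once if the plinth or a barricade is shifted by more than 30 mm (distance of any of plinth, barricade_1, barricade_2 from where it was at the start of the episode above 0.03 m).
Of slab_a, slab_b, slab_c only 2 to 3 are there at a start; the rules pass over those that are not, and their reading is None.
At some moment in a run one of slab_a, slab_b, slab_c may be knocked a few centimetres aside while the robot is not near it.
It also fails if it takes over 210 s, if anything falls off the work surface, if the arm or the gripper's body presses on something with over 40 N, if the wrist force passes 120 N, or if a joint passes its speed limit or range.

## Robot

A 7-joint arm with a two-finger parallel gripper is mounted at the origin on the work surface. World frame = base frame: x ahead of the robot, y to its left, z up, the work surface at z = 0. Lengths are in m, angles in rad, forces in N, time in s.
With the tool pointing down it reaches from about 0.35 to 0.9 m from the base axis. Payload 7.2 kg.
Tool frame: the origin (TCP) lies at the very end of the fingers, on their centre line; the grasp point (between the pads) lies 19 mm behind it (bot.tcp_to_grasp is the distance from the TCP to the grasp point, in m); z points along the fingers, y is the line along which they close (so a half turn about z gives the same grasp; the last joint's range is limited). The gripper opens to 88 mm and grips with 3 to 60 N. Pads are 20 mm wide; open, the fingers measure 115 mm over their backs; the gripper's body (75 mm by 178 mm) begins 61 mm behind the grasp point.
Start: joints at [1.167, 0.411, -0.013, 1.596, 0.006, 1.134, -0.082], TCP at [0.206, -0.59, 0.223] pointing down, gripper open.
Joint ranges: [-2.95, 2.95], [-0.29, 1.99], [-1.47, 1.44], [0.14, 2.54], [-1.03, 4.17], [0.13, 1.85], [-2.86, 2.86]. Speed limits (rad/s): [2.39, 2.39, 3.01, 3.01, 3.14, 3.14, 3.14].

## Interface

Orientations are given as a rotation vector (axis times angle).
In Python, from station import telemetry, cams, ticket, bot gives the robot as it stands.
- The arm moves only by the tool play_rows, never from a script. Its argument "commands" is a list of rows, each a list of 2 entries, a list of its own where there are three numbers: the shift along the world's x, y, z in units of 0.3 m (1.0 is 0.3 m), then the turn, a rotation vector about the world's x, y, z in units of 45 degrees (1.0 is 45 degrees). In form: [[[x, y, z], [wx, wy, wz]], ...]. A call has 1 to 5 rows; each row shifts and turns the commanded pose from where the row before left it; what a row does not reach is not made up. A row lasts 1/10 s, in which the tool goes at most 50 mm and 8.59 degrees, less where a joint would pass 70% of its speed; a pose out of reach is approached as far as the arm can. A call with a number of a shift or a turn outside -1 to 1 is refused whole. A call with a gripper value outside its range is refused whole. "claw" is the opening, from 0 (shut) to 1 (fully open), set as the call begins (left out, the last holds). The fingers move at their own pace and stop on an object; the grip force is fixed at half the most. Time passes only in rows, so rows that do not move let the fingers close. It gives the time, the measured TCP pose, the force, the opening and the grip force at its end, in the units of the state.
- telemetry.get_obs(): the state, without advancing time (a new reading comes with each control period).
- cams.get_image(name): name is "side" or "top"; returns a dict with "frame" (384x512x3 uint8, red, green, blue), "K" (3x3 intrinsics, pixels), "dist" ([k1, k2, p1, p2, k3] as OpenCV has them; the pictures are not rectified), "view" (4x4, takes a point from world to camera coordinates). Camera axes: x right, y down, z forward; pixel columns grow to the right and rows downward; lengths in m; the calibration is good to about 2 mm. A picture is of the moment at which its call begins. There is no depth.
- ticket.sign_off(): hands the job in; it is judged then, once.
Trained networks look in the newest picture that a camera, given by its name, has taken for a name from the list of things; names that differ only in an ending like _2 or _b are one class to them, and where a whole thing is asked for, a point or a joint stands for the part that bears it (a point fixed in the world has none). Each returns a list of dicts, best first, with "score" (0 to 1); they miss things now and then, are a little off and sometimes report something else, mostly with a low value. They report only what shows in the picture. A call takes as long as a camera call. They do not tell look-alikes from the thing itself.
- cams.recognise(camera, label): "bbox" ([left, top, right, bottom] as shares, 0 to 1, of the picture: columns of its width, rows of its height, round what is visible of it).
- cams.silhouettes(camera, label): "pixels" (384x512 bool, what is visible of it) and "bbox" ([left, top, right, bottom] as shares, 0 to 1, of the picture: columns of its width, rows of its height, round what is visible of it).
- cams.mark_of(camera, label): "at" ([row, column] as shares, 0 to 1, of the picture: columns of its width, rows of its height: a listed point, or the origin of a listed thing).
The state is a dict: "time_s": time; "qpos": joint angles; "joint_vel": joint speeds; "joint_efforts": joint torques, N m; "tcp_pos": TCP position; "eef_rot": TCP orientation; "ft_force": force on the tool from outside, world axes, zero at the start; "moment": the same for the moment, N m; "grip_width": finger opening in m; "gripper_force": force on a finger pad.
Only numpy, scipy, OpenCV 4.12 (cv2) and the standard library are available. Lean on these libraries where they do the work, as an engineer would, in place of code of your own. Each camera call takes 0.05 s, during which the arm holds its last target. There are 200 camera calls.

## Working session

There is one attempt and no reset: what is moved stays moved. The work goes in short steps, Python scripts to look and compute and a tool call to move; the robot and the scene stay as the last step left them, time stands still between calls to the robot, and variables do not carry over. Pictures are saved under pics/ and viewed, at most 14 in all, crops included, and the job is handed in when it is done.

Besides the shell and the picture viewer there is one more tool, called as name([rows], argument=value, ...), one row to a line, values as JSON. play_rows: Moves the arm, as the interface text tells. Shifts and turns lie within -1 to 1; 1 stands for 0.3 m of shift or 45 degrees of turn. Its arguments: {"type":"object","properties":{"commands":{"type":"array","items":{"type":"array"}},"claw":{"type":"number"}},"required":["commands"]}

```bash
ls; mkdir -p pics; python3 - <<'E'
from station import telemetry, cams, ticket, bot
import cv2, numpy as np
o=telemetry.get_obs(); print({k:np.round(v,3).tolist() for k,v in o.items()})
for n in ['side','top']:
    r=cams.get_image(n); cv2.imwrite(f'pics/{n}0.png',cv2.resize(r['frame'][:,:,::-1],(768,576)))
    print(n,r['K'].tolist(),r['dist'],np.round(r['view'],4).tolist())
    for l in ['slab_a','fence','mat','coaster','mug','dispenser','chute_end','pad_top','magnet','king','plinth','barricade_1']:
        for d in cams.mark_of(n,l): print(l,round(d['score'],2),np.round(np.array(d['at'])*[384,512],1))
E
```

```text
pics
{'time_s': 0.0, 'qpos': [1.167, 0.412, -0.013, 1.597, 0.006, 1.134, -0.082], 'joint_vel': [-0.001, -0.001, -0.001, -0.0, 0.0, -0.001, 0.0], 'joint_efforts': [-0.001, -58.796, 0.641, -29.108, -0.054, 0.018, 0.0], 'tcp_pos': [0.206, -0.59, 0.222], 'eef_rot': [-3.096, -0.525, 0.001], 'ft_force': [0.187, -0.373, 0.477], 'moment': [0.012, -0.031, -0.03], 'gripper_force': 0.0, 'grip_width': 0.088}
side [[390.59236848351685, 0.0, 258.1742815563321], [0.0, 390.59236848351685, 193.70674087718282], [0.0, 0.0, 1.0]] [-0.0594303  0.         0.         0.         0.       ] [[-0.9363, 0.3511, 0.003, 0.4617], [0.2269, 0.6116, -0.7579, -0.0631], [-0.2679, -0.709, -0.6524, 1.549], [0.0, 0.0, 0.0, 1.0]]
slab_a 0.58 [165.9 249.5]
slab_a 0.46 [159.7 208.4]
fence 0.81 [201.8 220.2]
mat 0.79 [206.4 271.5]
mat 0.7 [288.  315.9]
coaster 0.67 [288.4 316.2]
mug 0.9 [282.5 311.8]
dispenser 0.7 [324.8 268.3]
dispenser 0.64 [232.1 367.8]
dispenser 0.62 [266.4 260.5]
chute_end 0.88 [211. 362.]
chute_end 0.77 [303.7 253.3]
chute_end 0.68 [237.8 247.3]
pad_top 0.88 [259.6 260.1]
pad_top 0.84 [224.8 368. ]
pad
[... 394 characters left out ...]
, [0.1368, 0.0065, -0.9906, 1.3034], [0.0, 0.0, 0.0, 1.0]]
slab_a 0.71 [162.9 364.9]
slab_a 0.64 [203.1 337.8]
fence 0.79 [154.4 292.6]
mat 0.45 [161.8 365.9]
mat 0.37 [119.4 354.9]
coaster 0.58 [204.8 162. ]
coaster 0.38 [205.1 339.7]
mug 0.65 [203.5 164. ]
mug 0.41 [204.4 163.2]
dispenser 0.81 [166.1 201.3]
dispenser 0.62 [148.7 139.1]
dispenser 0.61 [275.5 197.3]
chute_end 0.67 [124.2 129.7]
chute_end 0.62 [141.3 195.2]
chute_end 0.61 [269.1 189.4]
pad_top 0.84 [276.3 198. ]
pad_top 0.72 [144.2 139.1]
pad_top 0.71 [164.9 200.3]
pad_top 0.45 [151.5 291.1]
king 0.49 [117.6 355.2]
plinth 0.65 [120.1 351.3]
plinth 0.22 [161.  368.1]
barricade_1 0.78 [106.  300.4]
barricade_1 0.7 [108.6 265.6]
```

View pics/side0.png

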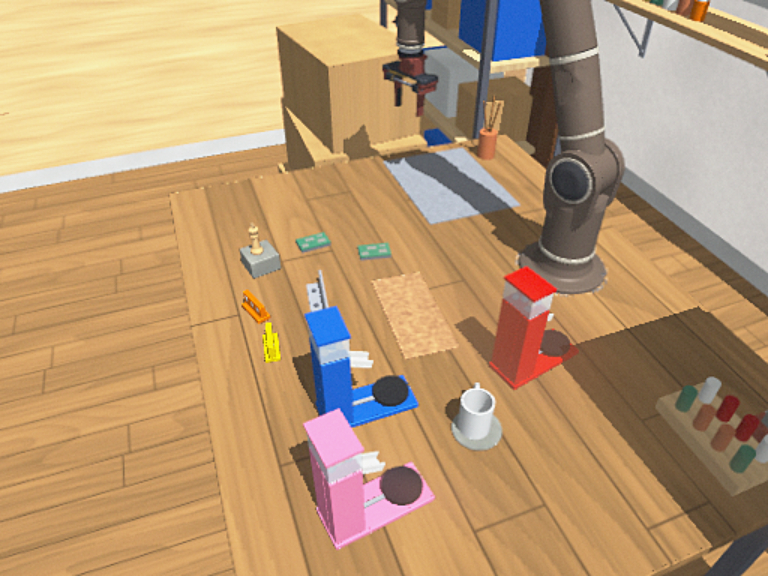

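View pics/top0.png

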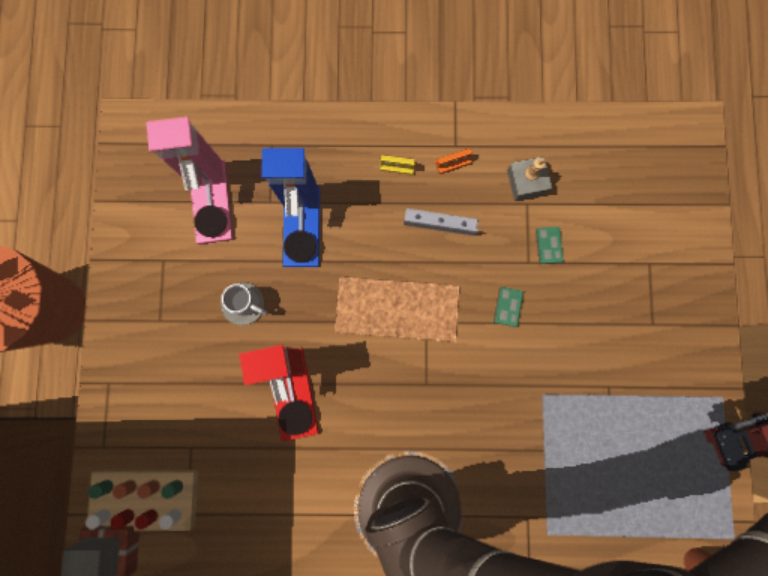

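The pictures show two green slabs (top view 550,245 and 508,307, on the right of the mat), the fence (440,222), the mat (398,308), the blue dispenser's pad (300,246) and the mug on its coaster (242,302). Next I measure their poses.

```bash
cat > h.py <<'E'
from station import telemetry, cams, ticket, bot
import cv2, numpy as np
np.set_printoptions(precision=4,suppress=True)
def grab(n):
    return cams.get_image(n)
def plane(r,px,z):
    """px Nx2 (col,row) -> world points on height z"""
    p=cv2.undistortPoints(np.array(px,float).reshape(-1,1,2),r['K'],r['dist']).reshape(-1,2)
    V=r['view'];R,t=V[:3,:3],V[:3,3]
    c=-R.T@t; d=np.c_[p,np.ones(len(p))]@R
    s=(z-c[2])/d[:,2]
    return c+s[:,None]*d
def proj(r,P):
    V=r['view']; rv=cv2.Rodrigues(V[:3,:3])[0]
    return cv2.projectPoints(np.array(P,float).reshape(-1,1,3),rv,V[:3,3],r['K'],r['dist'])[0].reshape(-1,2)
def rects(r,mask,z,amin=40):
    out=[]
    for c in cv2.findContours(mask.astype(np.uint8),cv2.RETR_EXTERNAL,cv2.CHAIN_APPROX_NONE)[0]:
        if cv2.contourArea(c)<amin: continue
        w=plane(r,c.reshape(-1,2),z)[:,:2]
        (cx,cy),(a,b),th=cv2.minAreaRect((w*1000).astype(np.float32))
        if a<b: a,b,th=b,a,th+90
        out.append((cx/1000,cy/1000,a,b,(th+90)%180-90))   # long-side angle, deg from +x
    return out
def green(r):
    h=cv2.cvtColor(r['frame'],cv2.COLOR_RGB2HSV)
    m=cv2.inRange(h,(60,60,40),(90,255,255))
    return cv2.morphologyEx(m,cv2.MORPH_CLOSE,np.ones((5,5)))
E
python3 - <<'E'
from h import *
for n in ['top','side']:
    r=grab(n); hsv=cv2.cvtColor(r['frame'],cv2.COLOR_RGB2HSV)
    print(n,'green');[print(np.round(x,3)) for x in rects(r,green(r),.012)]
    for l,z in [('slab_a',.012),('mat',.004),('fence',.045),('mug',.08),('coaster',.005),('barricade_1',.046),('plinth',.05)]:
        for d in cams.silhouettes(n,l):
            for q in rects(r,d['pixels'],z): print(l,round(d['score'],2),np.round(q,3))
    # blue
    m=cv2.inRange(hsv,(100,150,60),(125,255,255))
    print('blue z.255/.0');[print(np.round(x,3)) for z in(.255,.01) for x in rects(r,m,z)]
    k=cv2.inRange(hsv,(0,0,0),(179,255,45))
    c=[(162,202)]
    for q in rects(r,k,.03,150): print('black',np.round(q,3))
    for l,z in [('pad_top',.03),('chute_end',.132),('mug',0.005),('fence',0),('mat',0),('coaster',0)]:
        for d in cams.mark_of(n,l): print(l,round(d['score'],2),plane(r,[np.array(d['at'])[::-1]*[512,384]],z)[0])
E
python3 - <<'E'
import sys; sys.path.insert(0,'.')
import cv2
a=cv2.imread('pics/top0.png')
E
```

```text
top green
[  0.036   0.526  28.198  23.211 -63.624]
[  0.036   0.685  25.773  25.382 -85.115]
[  0.446  -0.228  81.     50.636 -10.938]
[ 0.59  -0.326 83.294 52.253  4.707]
slab_a 0.78 [  0.446  -0.227  85.673  56.91  -11.213]
slab_a 0.72 [ 0.591 -0.327 84.886 55.822  1.991]
mat 0.58 [  0.44    0.028 280.153 131.427  87.207]
fence 0.93 [  0.636  -0.071 165.729  38.859  80.989]
mug 0.62 [  0.448   0.36  108.646  61.795  71.965]
mug 0.29 [  0.75   -0.279  60.181  33.861 -40.15 ]
coaster 0.82 [  0.445   0.376 103.204  87.266 -34.805]
coaster 0.4 [  0.441   0.027 282.358 132.169  85.491]
barricade_1 0.78 [  0.782  -0.101  86.362  37.036 -67.332]
barricade_1 0.6 [ 0.771  0.029 78.578 38.3   82.931]
blue z.255/.0
[  0.51    0.215  63.365  26.1   -89.592]
[ 0.579  0.235 64.835 25.933  1.743]
[ 0.591  0.195 89.671 31.565  9.054]
[  0.7     0.253  79.878  57.464 -89.498]
[  0.554   0.253  77.419  31.888 -89.592]
[ 0.638  0.278 79.216 31.684  1.743]
[  0.652   0.229 109.56   38.567   9.054]
[  0.785   0.3    97.594  70.211 -89.497]
black [ -0.096  -0.458 592.614  68.475 -85.455]
black [ -0.007
[... 1820 characters left out ...]
3 89.959]
[ -0.502  -1.139 855.066 193.753  59.269]
[ -0.336  -1.251 711.581 105.432  60.635]
[  0.665   0.206 292.417 157.028 -53.709]
[  0.647   0.008 114.78   79.395 -89.694]
[  0.017  -0.8   110.816  84.885  89.959]
[  -0.975   -1.873 1151.677  260.963   59.269]
[ -0.751  -2.023 958.418 142.005  60.635]
pad_top 0.82 [0.6386 0.4635 0.03  ]
pad_top 0.79 [0.5897 0.2479 0.03  ]
pad_top 0.54 [0.201  0.2548 0.03  ]
pad_top 0.41 [0.4704 0.4054 0.03  ]
chute_end 0.73 [0.6304 0.2515 0.132 ]
chute_end 0.71 [0.248 0.247 0.132]
chute_end 0.61 [0.6809 0.4634 0.132 ]
mug 0.66 [0.4491 0.3748 0.005 ]
fence 0.79 [ 0.6205 -0.0824  0.    ]
mat 0.64 [0.4428 0.0161 0.    ]
coaster 0.83 [0.4582 0.3938 0.    ]
```

```bash
cat > ov.py <<'E'
from h import *
def rotz(a): c,s=np.cos(a),np.sin(a); return np.array([[c,-s,0],[s,c,0],[0,0,1]])
def draw(im,r,P,col,S,o,closed=True):
    p=((proj(r,P)+.5-o)*S-.5)
    cv2.polylines(im,[np.round(p*8).astype(int).reshape(-1,1,2)],closed,col,1,cv2.LINE_AA,3)
def tile(r,ctr,w,S,items):
    o=np.array([int(ctr[0]-w/2),int(ctr[1]-w*3/8)]); o=np.clip(o,0,[512-w,384-w*3//4])
    im=cv2.resize(r['frame'][o[1]:o[1]+w*3//4,o[0]:o[0]+w,::-1],None,fx=S,fy=S,interpolation=cv2.INTER_CUBIC)
    for P,col in items: draw(im,r,P,col,S,o)
    return im
def box(x,y,psi,xs,ys,z): return np.array([[a,b,z] for a,b in [(xs[0],ys[0]),(xs[1],ys[0]),(xs[1],ys[1]),(xs[0],ys[1])]])@rotz(psi).T+[x,y,0]
def circ(x,y,rad,z): t=np.linspace(0,2*np.pi,40); return np.c_[x+rad*np.cos(t),y+rad*np.sin(t),0*t+z]
E
cat > a.py <<'E'
from ov import *
print([a for a in dir(bot) if a[0]!='_'])
fx,fy,fp=.626,-.0765,np.radians(-9)
items=[(box(fx,fy,fp,(0,.006),(-.085,.085),.045),(0,0,255)),(box(fx,fy,fp,(0,.04),(-.085,.085),.004),(0,255,255)),
 (box(.44,.027,np.radians(-3.2),(-.065,.065),(-.14,.14),.004),(255,0,0)),
 (circ(.452,.382,.05,.005),(255,0,255)),(circ(.452,.382,.032,.08),(0,255,0)),(circ(.579,.251,.037,.03),(0,255,0)),
 (box(.579,.251,0.01,(.09,.15),(-.03,.03),.255),(0,0,255))]
T=[]
for n in ['top','side']:
    r=grab(n)
    for c,w in [((fx,fy,.02),80),((.452,.382,.04),80),((.579,.251,.03),80)]:
        T.append(tile(r,proj(r,[c])[0],w,266/80,items)[:199,:265])
cv2.imwrite('pics/ov1.png',np.vstack([np.hstack(T[:3]),np.hstack(T[3:])]))
E
python3 a.py
```

```text
['Unreachable', 'tcp_to_grasp']
```

View pics/ov1.png

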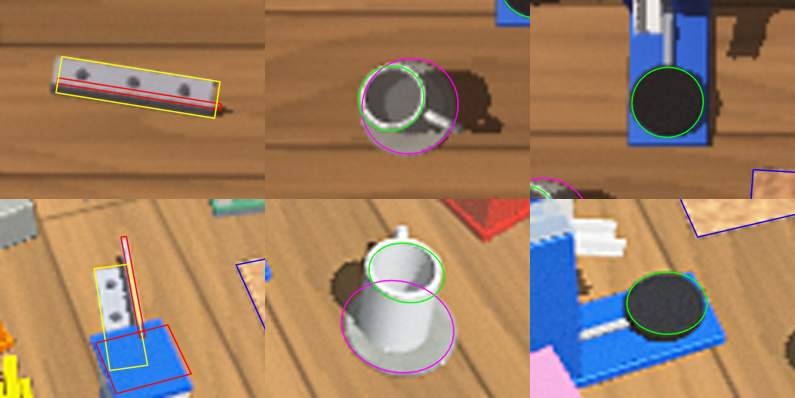

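The overlay of fence, mat, pad and coaster fits. The mug's handle points to about -117° (tile pixel 452,127). I go to slab A first.

play_rows([
  [[0.083, 0.12, -0.034], [0, 0, -0.067]],
  [[0.083, 0.12, -0.034], [0, 0, -0.067]],
  [[0.083, 0.12, -0.034], [0, 0, -0.067]],
  [[0.083, 0.12, -0.034], [0, 0, -0.067]],
  [[0.083, 0.12, -0.034], [0, 0, -0.067]],
], claw=1)

```text
time_s: 3.3
tcp_pos: [0.3312, -0.4087, 0.1716]
eef_rot: [3.139, 0.11, 0.001]
ft_force: [0.9, -1.1, 0.2]
grip_width: 0.0877
gripper_force: 0.0
```

play_rows([
  [[0.083, 0.12, -0.034], [0, 0, -0.067]],
  [[0.083, 0.12, -0.034], [0, 0, -0.067]],
  [[0.083, 0.12, -0.034], [0, 0, -0.067]],
  [[0.083, 0.12, -0.034], [0, 0, -0.067]],
  [[0.083, 0.12, -0.034], [0, 0, -0.067]],
])

```text
time_s: 3.8
tcp_pos: [0.4559, -0.2287, 0.1206]
eef_rot: [3.127, -0.302, 0.001]
ft_force: [0.5, -0.1, 0.3]
grip_width: 0.0879
gripper_force: 0.0
```

play_rows([
  [[0, 0, 0], [0, 0, 0]],
])

```text
time_s: 3.9
tcp_pos: [0.4581, -0.2237, 0.1197]
eef_rot: [-3.126, 0.287, -0.0]
ft_force: [-0.4, -0.3, 0.9]
grip_width: 0.0875
gripper_force: 0.0
```

```bash
cat > st.py <<'E'
from h import *
from scipy.spatial.transform import Rotation as Ro
def st():
    o=telemetry.get_obs(); R=Ro.from_rotvec(o['eef_rot']).as_matrix()
    print('t',round(o['time_s'],2),'tcp',np.round(o['tcp_pos'],4),'q',np.round(o['qpos'],2),'F',np.round(o['ft_force'],1),'w',round(o['grip_width'],4),'gf',o['gripper_force'])
    print('ydir',np.round(np.degrees(np.arctan2(R[1,1],R[0,1])),1),'z',R[:,2])
    return o,R
if __name__=='__main__':
    import sys
    st()
    for n in sys.argv[1:]:
        r=grab(n)
        for x in rects(r,green(r),.012):
            if x[0]>.2: print(n,np.round(x,3))
E
python3 st.py
```

```text
t 3.9 tcp [ 0.4581 -0.2237  0.1197] q [ 0.45  0.34 -0.11  1.98  0.05  0.83 -1.44] F [-0.4 -0.3  0.9] w 0.0875 gf 0.0
ydir -100.5 z [ 0.0004  0.0029 -1.    ]
```

play_rows([
  [[-0.005, -0.005, -0.13], [0, 0, 0]],
  [[0, 0, -0.13], [0, 0, 0]],
  [[0, 0, -0.1], [0, 0, 0]],
  [[0, 0, 0], [0, 0, 0]],
])

```text
time_s: 4.3
tcp_pos: [0.4507, -0.231, 0.0096]
eef_rot: [-3.126, 0.298, 0.01]
ft_force: [-0.2, 0.5, 0.6]
grip_width: 0.0877
gripper_force: 0.0
```

```bash
python3 st.py side
```

```text
t 4.3 tcp [ 0.4507 -0.231   0.0096] q [ 0.45  0.51 -0.09  2.05  0.08  0.58 -1.46] F [-0.2  0.5  0.6] w 0.0877 gf 0.0
ydir -100.9 z [-0.0061  0.0023 -1.    ]
side [ 0.419 -0.222 54.321 24.448 69.674]
side [ 0.592 -0.326 85.44  55.575  3.733]
```

play_rows([
  [[0.005, 0.004, -0.022], [0, 0, 0]],
  [[0, 0, 0], [0, 0, 0]],
])

```text
time_s: 4.55
tcp_pos: [0.4559, -0.2308, 0.007]
eef_rot: [3.127, -0.299, 0.003]
ft_force: [-0.0, -0.1, 0.3]
grip_width: 0.088
gripper_force: 0.0
```

play_rows([
  [[0, 0, 0], [0, 0, 0]],
  [[0, 0, 0], [0, 0, 0]],
  [[0, 0, 0], [0, 0, 0]],
  [[0, 0, 0], [0, 0, 0]],
  [[0, 0, 0], [0, 0, 0]],
], claw=0)

```text
time_s: 5.05
tcp_pos: [0.4551, -0.2304, 0.0062]
eef_rot: [3.127, -0.299, 0.0]
ft_force: [-1.7, -0.6, 2.2]
grip_width: 0.0513
gripper_force: 30.2
```

play_rows([
  [[0, 0, 0.1], [0, 0, 0]],
  [[0, 0, 0.15], [0, 0, 0]],
  [[0, 0, 0.15], [0, 0, 0]],
  [[0, 0, 0], [0, 0, 0]],
])

```text
time_s: 5.45
tcp_pos: [0.4581, -0.2318, 0.1315]
eef_rot: [3.124, -0.299, 0.014]
ft_force: [1.0, -0.5, -0.4]
grip_width: 0.0512
gripper_force: 30.0
```

```bash
python3 st.py
```

```text
t 5.45 tcp [ 0.4581 -0.2318  0.1315] q [ 0.46  0.33 -0.11  1.97  0.05  0.84 -1.43] F [ 1.  -0.5 -0.4] w 0.0512 gf 29.998681247234344
ydir -100.9 z [ 0.0086 -0.0037 -1.    ]
```

play_rows([
  [[0.087, 0.107, 0.02], [0, 0, 0.009]],
  [[0.087, 0.107, 0], [0, 0, 0.009]],
  [[0.087, 0.107, 0], [0, 0, 0.009]],
  [[0.087, 0.107, 0], [0, 0, 0.009]],
  [[0.087, 0.107, 0], [0, 0, 0.009]],
])

```text
time_s: 5.95
tcp_pos: [0.5858, -0.0685, 0.131]
eef_rot: [3.132, -0.243, -0.002]
ft_force: [0.1, -0.7, -1.3]
grip_width: 0.0517
gripper_force: 30.0
```

play_rows([
  [[0, 0, 0], [-0.029, -0.183, 0]],
  [[0, 0, 0], [-0.029, -0.183, 0]],
  [[0, 0, 0], [-0.029, -0.183, 0]],
  [[0, 0, 0], [-0.029, -0.183, 0]],
  [[0, 0, 0], [-0.029, -0.183, 0]],
])

```text
time_s: 6.45
tcp_pos: [0.5877, -0.0877, 0.1373]
eef_rot: [2.94, -0.253, 0.79]
ft_force: [0.9, -1.3, -0.8]
grip_width: 0.0516
gripper_force: 30.0
```

```bash
python3 st.py
```

```text
t 6.45 tcp [ 0.5877 -0.0877  0.1373] q [ 0.    0.25 -0.02  2.22  0.73  0.21 -2.44] F [ 0.9 -1.3 -0.8] w 0.0516 gf 29.998829662799835
ydir -100.5 z [ 0.4899 -0.1265 -0.8625]
```

play_rows([
  [[0, 0, 0], [-0.029, -0.183, 0]],
  [[0, 0, 0], [-0.029, -0.183, 0]],
  [[0, 0, 0], [-0.029, -0.183, 0]],
  [[0, 0, 0], [-0.029, -0.183, 0]],
  [[0, 0, 0], [0, 0, 0]],
])

```text
time_s: 6.95
tcp_pos: [0.6025, -0.0936, 0.2145]
eef_rot: [2.819, -0.236, 1.042]
ft_force: [-0.7, 0.2, -1.0]
grip_width: 0.0521
gripper_force: 30.0
```

```bash
python3 st.py
```

```text
t 6.95 tcp [ 0.6025 -0.0936  0.2145] q [-0.61  0.11  0.62  2.3   1.13  0.13 -2.84] F [-0.7  0.2 -1. ] w 0.0521 gf 29.999043345451355
ydir -100.9 z [ 0.6338 -0.1721 -0.7541]
```

play_rows([
  [[-0.067, 0.01, 0], [0.048, 0.176, 0]],
  [[-0.067, 0.01, 0], [0.048, 0.176, 0]],
  [[-0.067, 0.01, 0], [0.048, 0.176, 0]],
  [[-0.067, 0.01, 0], [0.048, 0.176, 0]],
  [[-0.067, 0.01, 0], [0.048, 0.176, 0]],
])

```text
time_s: 7.45
tcp_pos: [0.5428, -0.1115, 0.2164]
eef_rot: [2.987, -0.283, 0.41]
ft_force: [0.4, -1.4, -0.3]
grip_width: 0.0514
gripper_force: 30.0
```

play_rows([
  [[0, 0, 0], [0, 0, 0]],
  [[0, 0, 0], [0, 0, 0]],
  [[0, 0, 0], [0, 0, 0]],
])

```text
time_s: 7.75
tcp_pos: [0.5442, -0.1132, 0.2161]
eef_rot: [2.979, -0.285, 0.421]
ft_force: [-0.1, 0.1, -1.5]
grip_width: 0.0516
gripper_force: 30.0
```

```bash
python3 st.py
```

```text
t 7.75 tcp [ 0.5442 -0.1132  0.2161] q [-0.2   0.14  0.26  2.04  0.15  0.7  -1.81] F [-0.1  0.1 -1.5] w 0.0516 gf 29.99890297651291
ydir -101.7 z [ 0.2627 -0.1439 -0.9541]
```

play_rows([
  [[-0.027, -0.097, -0.1], [0.062, 0.113, 0]],
  [[-0.027, -0.097, -0.1], [0.062, 0.113, 0]],
  [[-0.027, -0.097, -0.1], [0.062, 0.113, 0]],
  [[0, 0, -0.15], [0, 0, 0]],
  [[0, 0, 0], [0, 0, 0]],
])

```text
time_s: 8.25
tcp_pos: [0.516, -0.2, 0.0764]
eef_rot: [-3.127, 0.301, 0.016]
ft_force: [-2.1, 0.1, -1.3]
grip_width: 0.0511
gripper_force: 30.0
```

```bash
python3 st.py
```

```text
t 8.25 tcp [ 0.516  -0.2     0.0764] q [ 0.09  0.47  0.26  1.92 -0.16  0.78 -1.33] F [-2.1  0.1 -1.3] w 0.0511 gf 29.998801946640015
ydir -101.0 z [-0.0101  0.0015 -0.9999]
```

play_rows([
  [[0, 0, -0.1], [0, 0, 0.022]],
  [[0, 0, -0.1], [0, 0, 0.022]],
  [[0, 0, -0.03], [0, 0, 0]],
  [[0, 0, 0], [0, 0, 0]],
])

```text
time_s: 8.65
tcp_pos: [0.52, -0.199, 0.0136]
eef_rot: [-3.131, 0.243, 0.002]
ft_force: [-0.7, 0.1, -0.1]
grip_width: 0.0514
gripper_force: 30.0
```

play_rows([
  [[0, 0, 0], [0, 0, 0]],
  [[0, 0, 0], [0, 0, 0]],
  [[0, 0, 0], [0, 0, 0]],
  [[0, 0, 0.15], [0, 0, 0]],
  [[0, 0, 0.15], [0, 0, 0]],
], claw=1)

```text
time_s: 9.15
tcp_pos: [0.5194, -0.2, 0.1041]
eef_rot: [-3.131, 0.245, 0.005]
ft_force: [1.9, 1.3, 0.1]
grip_width: 0.0865
gripper_force: 0.0
```

play_rows([
  [[0, 0, 0.05], [0, 0, 0.19]],
  [[0, 0, 0], [0, 0, 0.19]],
  [[0, 0, 0], [0, 0, 0.19]],
  [[0, 0, 0], [0, 0, 0.19]],
  [[0, 0, 0], [0, 0, 0.19]],
])

```text
time_s: 9.65
tcp_pos: [0.5205, -0.2003, 0.1194]
eef_rot: [3.003, 0.923, 0.0]
ft_force: [0.2, -0.6, -0.4]
grip_width: 0.088
gripper_force: 0.0
```

play_rows([
  [[0, 0, 0], [0, 0, 0.19]],
  [[0, 0, 0], [0, 0, 0.19]],
  [[0, 0, 0], [0, 0, 0.19]],
  [[0, 0, 0], [0, 0, 0.19]],
  [[0, 0, 0], [0, 0, 0.19]],
])

```text
time_s: 10.15
tcp_pos: [0.5204, -0.2004, 0.1192]
eef_rot: [2.46, 1.953, -0.002]
ft_force: [0.2, -0.0, 0.0]
grip_width: 0.0878
gripper_force: 0.0
```

play_rows([
  [[0, 0, 0], [0, 0, 0.19]],
  [[0, 0, 0], [0, 0, 0.19]],
  [[0, 0, 0], [0, 0, 0.19]],
  [[0, 0, 0], [0, 0, 0.19]],
  [[0, 0, 0], [0, 0, 0.19]],
])

```text
time_s: 10.65
tcp_pos: [0.5204, -0.2005, 0.1192]
eef_rot: [1.579, 2.714, -0.003]
ft_force: [0.6, 0.8, -0.5]
grip_width: 0.0878
gripper_force: 0.0
```

play_rows([
  [[0, 0, 0], [0, 0, 0.19]],
  [[0, 0, 0], [0, 0, 0.19]],
  [[0, 0, 0], [0, 0, 0.19]],
  [[0, 0, 0], [0, 0, 0.19]],
  [[0, 0, 0], [0, 0, 0.19]],
])

```text
time_s: 11.15
tcp_pos: [0.5204, -0.2005, 0.1192]
eef_rot: [0.481, 3.103, -0.004]
ft_force: [-0.3, 0.7, -0.6]
grip_width: 0.088
gripper_force: 0.0
```

play_rows([
  [[0, 0, 0], [0, 0, 0.19]],
  [[0, 0, 0], [0, 0, 0]],
])

```text
time_s: 11.35
tcp_pos: [0.5203, -0.2006, 0.119]
eef_rot: [0.255, 3.13, -0.003]
ft_force: [-0.7, -0.1, 0.0]
grip_width: 0.0877
gripper_force: 0.0
```

```bash
python3 st.py side top
```

```text
t 11.35 tcp [ 0.5203 -0.2006  0.119 ] q [ 0.63  0.45 -0.45  1.85  0.25  0.9   1.47] F [-0.7 -0.1  0. ] w 0.0877 gf 0.0
ydir 80.7 z [ 0.0014 -0.002  -1.    ]
side [ 0.513 -0.199 83.884 56.366 -7.849]
side [ 0.592 -0.326 86.062 57.402  4.806]
top [ 0.504 -0.198 68.599 50.996 -9.138]
```

play_rows([
  [[0, 0, -0.14], [0, 0, 0]],
  [[0, 0, -0.14], [0, 0, 0]],
  [[0, 0, -0.1], [0, 0, 0]],
  [[0, 0, 0], [0, 0, 0]],
  [[0, 0, 0], [0, 0, 0]],
])

```text
time_s: 11.95
tcp_pos: [0.5202, -0.1999, 0.0042]
eef_rot: [-0.261, -3.131, 0.002]
ft_force: [0.2, -0.1, 0.7]
grip_width: 0.0881
gripper_force: 0.0
```

play_rows([
  [[0, 0, 0], [0, 0, 0]],
  [[0, 0, 0], [0, 0, 0]],
  [[0, 0, 0], [0, 0, 0]],
  [[0, 0, 0], [0, 0, 0]],
  [[0, 0, 0.1], [0, 0, 0]],
], claw=0)

```text
time_s: 12.45
tcp_pos: [0.5178, -0.1995, 0.032]
eef_rot: [-0.257, -3.126, -0.001]
ft_force: [0.4, -0.1, 0.2]
grip_width: 0.0514
gripper_force: 0.0
```

play_rows([
  [[0.045, 0.087, 0.1], [0, 0, 0]],
  [[0.045, 0.087, 0.12], [0, 0, 0]],
  [[0.045, 0.087, 0.12], [0, 0, 0]],
  [[0.045, 0.087, 0.12], [0, 0, 0]],
  [[0.045, 0.087, 0.05], [0, 0, 0]],
])

```text
time_s: 12.95
tcp_pos: [0.5896, -0.0685, 0.1915]
eef_rot: [0.257, 3.125, -0.002]
ft_force: [-0.4, -1.0, -0.1]
grip_width: 0.0112
gripper_force: 0.0
```

```bash
python3 st.py
```

```text
t 12.95 tcp [ 0.5896 -0.0685  0.1915] q [ 0.4   0.43 -0.49  1.69  0.23  1.07  1.24] F [-0.4 -1.  -0.1] w 0.0112 gf 0.0
ydir 80.6 z [ 0.0057 -0.002  -1.    ]
```

play_rows([
  [[0, 0, 0], [-0.029, -0.183, 0]],
  [[0, 0, 0], [-0.029, -0.183, 0]],
  [[0, 0, 0], [-0.029, -0.183, 0]],
  [[0, 0, 0], [-0.029, -0.183, 0]],
  [[0, 0, 0], [-0.029, -0.183, 0]],
])

```text
time_s: 13.45
tcp_pos: [0.5896, -0.0841, 0.188]
eef_rot: [0.229, 2.535, -0.111]
ft_force: [0.6, -1.0, 0.1]
grip_width: 0.0002
gripper_force: 0.0
```

```bash
python3 st.py
```

```text
t 13.45 tcp [ 0.5896 -0.0841  0.188 ] q [ 0.21  0.16 -0.26  2.22  0.82  0.26  0.61] F [ 0.6 -1.   0.1] w 0.0002 gf 0.0
ydir 79.2 z [ 0.5494 -0.1297 -0.8254]
```

play_rows([
  [[0, 0, 0], [-0.029, -0.183, 0]],
  [[0, 0, 0], [-0.029, -0.183, 0]],
  [[0, 0, 0], [-0.029, -0.183, 0]],
  [[0, 0, 0], [-0.029, -0.183, 0]],
  [[0, 0, 0], [0, 0, 0]],
])

```text
time_s: 13.95
tcp_pos: [0.5851, -0.117, 0.1839]
eef_rot: [0.266, 2.411, -0.236]
ft_force: [-0.4, 0.1, 0.5]
grip_width: 0.0007
gripper_force: 0.0
```

```bash
python3 st.py
```

```text
t 13.95 tcp [ 0.5851 -0.117   0.1839] q [ 0.11  0.17 -0.17  2.32  1.67  0.3  -0.26] F [-0.4  0.1  0.5] w 0.0007 gf 0.0
ydir 75.3 z [ 0.6218 -0.2393 -0.7457]
```

```bash
cat > to.py <<'E'
# usage: to.py x y z ydir_deg tilt_deg(forward +)  -> total shift/turn in units and rows needed
import sys
from st import *
def target(yd,tilt):
    a=np.radians(yd); y=np.array([np.cos(a),np.sin(a),0]); u=np.array([y[1],-y[0],0])
    if u[0]<0: u=-u
    t=np.radians(tilt); z=np.sin(t)*u-np.cos(t)*np.array([0,0,1])
    return np.c_[np.cross(y,z),y,z]
o,R=st()
x,y,z,yd,tl=map(float,sys.argv[1:6])
d=(np.array([x,y,z])-o['tcp_pos'])/.3
w=Ro.from_matrix(target(yd,tl)@R.T).as_rotvec()/np.radians(45)
n=int(np.ceil(max(np.linalg.norm(d)/.165,np.linalg.norm(w)/.19)-.02)) or 1
print('shift',d.round(3),'turn',w.round(3),'rows',n,'per row',(d/n).round(3),(w/n).round(3))
E
python3 to.py .587 -.07 .2 81 75
```

```text
t 13.95 tcp [ 0.5851 -0.117   0.1839] q [ 0.11  0.17 -0.17  2.32  1.67  0.3  -0.26] F [-0.4  0.1  0.5] w 0.0007 gf 0.0
ydir 75.3 z [ 0.6218 -0.2393 -0.7457]
shift [0.006 0.157 0.054] turn [-0.034 -0.754  0.16 ] rows 5 per row [0.001 0.031 0.011] [-0.007 -0.151  0.032]
```

play_rows([
  [[0.001, 0.031, 0.011], [-0.007, -0.151, 0.032]],
  [[0.001, 0.031, 0.011], [-0.007, -0.151, 0.032]],
  [[0.001, 0.031, 0.011], [-0.007, -0.151, 0.032]],
  [[0.001, 0.031, 0.011], [-0.007, -0.151, 0.032]],
  [[0.001, 0.031, 0.011], [-0.007, -0.151, 0.032]],
], claw=1)

```text
time_s: 14.45
tcp_pos: [0.5818, -0.0984, 0.1637]
eef_rot: [0.163, 2.134, -0.238]
ft_force: [-0.1, -0.2, -2.2]
grip_width: 0.037
gripper_force: 0.0
```

```bash
python3 to.py .587 -.07 .2 81 75
```

```text
t 14.45 tcp [ 0.5818 -0.0984  0.1637] q [ 0.39  0.37 -0.57  2.53  2.5   0.85 -1.04] F [-0.1 -0.2 -2.2] w 0.037 gf 0.0
ydir 77.9 z [ 0.8145 -0.2328 -0.5313]
shift [0.017 0.095 0.121] turn [ 0.062 -0.402  0.089] rows 3 per row [0.006 0.032 0.04 ] [ 0.021 -0.134  0.03 ]
```

play_rows([
  [[0.006, 0.032, 0.02], [0.021, -0.134, 0.03]],
  [[0.006, 0.032, 0.02], [0.021, -0.134, 0.03]],
  [[0.006, 0.032, 0.02], [0.021, -0.134, 0.03]],
  [[0, 0, 0], [0, 0, 0]],
])

```text
time_s: 14.85
tcp_pos: [0.5809, -0.0479, 0.0888]
eef_rot: [-0.03, 2.167, -0.197]
ft_force: [0.0, -0.6, -0.3]
grip_width: 0.069
gripper_force: 0.0
```

```bash
python3 to.py .605 -.073 .09 81 75
```

```text
t 14.85 tcp [ 0.5809 -0.0479  0.0888] q [ 0.75  0.86 -1.1   2.53  2.5   1.23 -0.59] F [ 0.  -0.6 -0.3] w 0.069 gf 0.0
ydir 86.9 z [ 0.8207 -0.1302 -0.5563]
shift [ 0.08  -0.084  0.004] turn [ 0.148 -0.445 -0.098] rows 3 per row [ 0.027 -0.028  0.001] [ 0.049 -0.148 -0.033]
```

play_rows([
  [[0.03, -0.028, 0], [0.049, -0.148, -0.033]],
  [[0.03, -0.028, 0], [0.049, -0.148, -0.033]],
  [[0.03, -0.028, 0], [0.049, -0.148, -0.033]],
  [[0, 0, 0], [0, 0, 0]],
  [[0, 0, 0], [0, 0, 0]],
])

```text
time_s: 15.35
tcp_pos: [0.6066, -0.0512, 0.0897]
eef_rot: [0.018, 1.948, -0.145]
ft_force: [0.5, 0.8, 0.0]
grip_width: 0.0878
gripper_force: 0.0
```

```bash
python3 to.py .615 -.073 .09 81 75
```

```text
t 15.35 tcp [ 0.6066 -0.0512  0.0897] q [ 0.89  1.33 -1.23  2.54  2.87  1.59 -0.33] F [0.5 0.8 0. ] w 0.0878 gf 0.0
ydir 85.3 z [ 0.924  -0.1104 -0.366 ]
shift [ 0.028 -0.073  0.001] turn [ 0.1   -0.159 -0.088] rows 2 per row [ 0.014 -0.036  0.   ] [ 0.05  -0.079 -0.044]
```

play_rows([
  [[0.02, -0.036, 0], [0.05, -0.079, -0.044]],
  [[0.02, -0.036, 0], [0.05, -0.079, -0.044]],
  [[0, 0, 0], [0, 0, 0]],
  [[0, 0, 0], [0, 0, 0]],
])

```text
time_s: 15.75
tcp_pos: [0.6204, -0.0731, 0.0958]
eef_rot: [0.137, 1.819, -0.115]
ft_force: [-0.2, -0.1, 1.0]
grip_width: 0.0879
gripper_force: 0.0
```

```bash
python3 to.py .621 -.0757 .055 81 75; python3 - <<'E'
from ov import *
for n in ['side']:
    r=grab(n); cv2.imwrite('pics/s2.png',r['frame'][:,:,::-1])
E
```

```text
t 15.75 tcp [ 0.6204 -0.0731  0.0958] q [ 0.91  1.42 -1.15  2.51  3.09  1.66 -0.4 ] F [-0.2 -0.1  1. ] w 0.0879 gf 0.0
ydir 81.1 z [ 0.9566 -0.1512 -0.249 ]
shift [ 0.002 -0.009 -0.136] turn [ 0.01   0.012 -0.002] rows 1 per row [ 0.002 -0.009 -0.136] [ 0.01   0.012 -0.002]
```

View pics/s2.png

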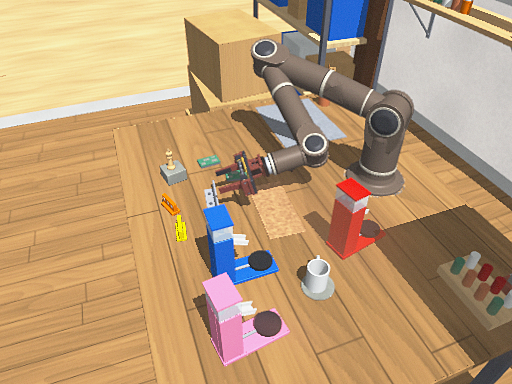

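play_rows([
  [[-0.01, -0.009, -0.07], [0.01, 0.012, 0]],
  [[0, 0, -0.066], [0, 0, 0]],
  [[0, 0, 0], [0, 0, 0]],
  [[0, 0, 0], [0, 0, 0]],
])

```text
time_s: 16.2
tcp_pos: [0.6166, -0.0751, 0.0527]
eef_rot: [0.15, 1.83, -0.102]
ft_force: [0.5, 0.7, -0.5]
grip_width: 0.0877
gripper_force: 0.0
```

```bash
python3 to.py .521 -.2005 .22 81 0
```

```text
t 16.2 tcp [ 0.6166 -0.0751  0.0527] q [ 0.91  1.5  -1.07  2.49  3.19  1.67 -0.41] F [ 0.5  0.7 -0.5] w 0.0877 gf 0.0
ydir 81.0 z [ 0.9537 -0.1486 -0.2615]
shift [-0.319 -0.418  0.558] turn [0.251 1.644 0.007] rows 9 per row [-0.035 -0.046  0.062] [0.028 0.183 0.001]
```

play_rows([
  [[-0.03, 0, 0.15], [0, 0, 0]],
  [[-0.03, 0, 0.15], [0.028, 0.183, 0]],
  [[-0.03, 0, 0.1], [0.028, 0.183, 0]],
  [[-0.03, 0, 0.1], [0.028, 0.183, 0]],
  [[-0.03, 0, 0.05], [0.028, 0.183, 0]],
])

```text
time_s: 16.7
tcp_pos: [0.6007, -0.0845, 0.1582]
eef_rot: [0.142, 2.161, -0.109]
ft_force: [1.1, -1.9, -1.4]
grip_width: 0.0881
gripper_force: 0.0
```

play_rows([
  [[-0.03, -0.08, 0], [0.028, 0.183, 0]],
  [[-0.03, -0.08, 0], [0.028, 0.183, 0]],
  [[-0.03, -0.08, 0], [0.028, 0.183, 0]],
  [[-0.03, -0.08, 0], [0.028, 0.183, 0]],
  [[-0.03, -0.08, 0], [0.028, 0.183, 0]],
])

```text
time_s: 17.2
tcp_pos: [0.5659, -0.1744, 0.1426]
eef_rot: [0.159, 2.648, -0.149]
ft_force: [-0.3, -0.8, 0.2]
grip_width: 0.0877
gripper_force: 0.0
```

```bash
python3 to.py .521 -.2005 .12 81 0
```

```text
t 17.2 tcp [ 0.5659 -0.1744  0.1426] q [ 1.22  0.59 -1.3   2.14  1.28  0.67  0.55] F [-0.3 -0.8  0.2] w 0.0877 gf 0.0
ydir 82.0 z [ 0.4578 -0.133  -0.8791]
shift [-0.15  -0.087 -0.075] turn [ 0.188  0.604 -0.047] rows 4 per row [-0.037 -0.022 -0.019] [ 0.047  0.151 -0.012]
```

play_rows([
  [[-0.03, -0.017, -0.015], [0.038, 0.121, -0.01]],
  [[-0.03, -0.017, -0.015], [0.038, 0.121, -0.01]],
  [[-0.03, -0.017, -0.015], [0.038, 0.121, -0.01]],
  [[-0.03, -0.017, -0.015], [0.038, 0.121, -0.01]],
  [[-0.03, -0.017, -0.015], [0.038, 0.121, -0.01]],
])

```text
time_s: 17.7
tcp_pos: [0.5214, -0.1994, 0.1199]
eef_rot: [-0.253, -3.129, -0.005]
ft_force: [0.6, -0.3, -0.7]
grip_width: 0.0882
gripper_force: 0.0
```

```bash
python3 to.py .521 -.2005 .12 81 0; python3 st.py top
```

```text
t 17.7 tcp [ 0.5214 -0.1994  0.1199] q [ 1.13  0.8  -1.28  1.81  0.82  1.2   0.99] F [ 0.6 -0.3 -0.7] w 0.0882 gf 0.0
ydir 80.8 z [-0.0017  0.0032 -1.    ]
shift [-0.001 -0.004  0.   ] turn [-0.004 -0.002  0.005] rows 1 per row [-0.001 -0.004  0.   ] [-0.004 -0.002  0.005]
t 17.7 tcp [ 0.5214 -0.1994  0.1199] q [ 1.13  0.8  -1.28  1.81  0.82  1.2   0.99] F [ 0.6 -0.3 -0.7] w 0.0882 gf 0.0
ydir 80.8 z [-0.0017  0.0032 -1.    ]
top [ 0.5   -0.198 59.923 50.113 -9.138]
```

play_rows([
  [[0, -0.003, -0.14], [0, 0, 0]],
  [[0, 0, -0.14], [0, 0, 0]],
  [[0, 0, -0.1], [0, 0, 0]],
  [[0, 0, 0], [0, 0, 0]],
  [[0, 0, 0], [0, 0, 0]],
])

```text
time_s: 18.25
tcp_pos: [0.5219, -0.2004, 0.005]
eef_rot: [0.253, 3.129, 0.004]
ft_force: [-0.4, -0.2, 0.8]
grip_width: 0.0878
gripper_force: 0.0
```

play_rows([
  [[0, 0, 0], [0, 0, 0]],
  [[0, 0, 0], [0, 0, 0]],
  [[0, 0, 0], [0, 0, 0]],
  [[0, 0, 0], [0, 0, 0]],
  [[0, 0, 0], [0, 0, 0]],
], claw=0)

```text
time_s: 18.75
tcp_pos: [0.5219, -0.2021, 0.0041]
eef_rot: [0.257, 3.131, 0.003]
ft_force: [-0.2, 0.1, 2.8]
grip_width: 0.0515
gripper_force: 30.0
```

play_rows([
  [[0, 0, 0], [0, 0, 0]],
  [[0, 0, 0], [0, 0, 0]],
  [[0, 0, 0.1], [0, 0, 0]],
  [[0, 0, 0.15], [0, 0, 0]],
  [[0, 0, 0.15], [0, 0, 0]],
])

```text
time_s: 19.25
tcp_pos: [0.5211, -0.2018, 0.1245]
eef_rot: [-0.256, -3.129, -0.004]
ft_force: [1.2, -0.8, -0.6]
grip_width: 0.0516
gripper_force: 30.0
```

play_rows([
  [[0.03, 0.03, 0.08], [-0.029, -0.17, 0]],
  [[0.03, 0.03, 0.08], [-0.029, -0.17, 0]],
  [[0.03, 0.03, 0.08], [-0.029, -0.17, 0]],
  [[0.03, 0.03, 0], [-0.029, -0.17, 0]],
  [[0.03, 0.03, 0], [-0.029, -0.17, 0]],
])

```text
time_s: 19.75
tcp_pos: [0.5656, -0.1644, 0.1952]
eef_rot: [0.213, 2.496, -0.085]
ft_force: [2.2, -1.7, -1.7]
grip_width: 0.0519
gripper_force: 30.0
```

```bash
python3 to.py .59 -.07 .17 81 75
```

```text
t 19.75 tcp [ 0.5656 -0.1644  0.1952] q [ 1.31  0.37 -1.27  2.21  1.23  0.38  0.5 ] F [ 2.2 -1.7 -1.7] w 0.0519 gf 29.995644986629486
ydir 80.0 z [ 0.5852 -0.1113 -0.8032]
shift [ 0.081  0.315 -0.084] turn [-0.128 -0.845  0.025] rows 5 per row [ 0.016  0.063 -0.017] [-0.026 -0.169  0.005]
```

play_rows([
  [[0.016, 0.063, -0.01], [-0.026, -0.169, 0.005]],
  [[0.016, 0.063, -0.01], [-0.026, -0.169, 0.005]],
  [[0.016, 0.063, -0.01], [-0.026, -0.169, 0.005]],
  [[0.016, 0.063, -0.01], [-0.026, -0.169, 0.005]],
  [[0.016, 0.063, -0.01], [-0.026, -0.169, 0.005]],
])

```text
time_s: 20.25
tcp_pos: [0.5716, -0.1477, 0.1765]
eef_rot: [0.215, 2.207, -0.2]
ft_force: [-0.4, -1.9, -3.6]
grip_width: 0.0519
gripper_force: 30.0
```

```bash
python3 to.py .605 -.073 .12 81 75
```

```text
t 20.25 tcp [ 0.5716 -0.1477  0.1765] q [ 1.15  0.54 -1.28  2.45  2.28  0.79 -0.55] F [-0.4 -1.9 -3.6] w 0.0519 gf 29.996076822280884
ydir 76.9 z [ 0.7714 -0.2202 -0.597 ]
shift [ 0.111  0.249 -0.188] turn [-0.01  -0.491  0.105] rows 3 per row [ 0.037  0.083 -0.063] [-0.003 -0.164  0.035]
```

play_rows([
  [[0.028, 0.062, -0.03], [-0.003, -0.123, 0.026]],
  [[0.028, 0.062, -0.03], [-0.003, -0.123, 0.026]],
  [[0.028, 0.062, -0.03], [-0.003, -0.123, 0.026]],
  [[0.028, 0.062, -0.03], [-0.003, -0.123, 0.026]],
  [[0, 0, 0], [0, 0, 0]],
])

```text
time_s: 20.75
tcp_pos: [0.6024, -0.0878, 0.1381]
eef_rot: [0.13, 1.995, -0.11]
ft_force: [-0.7, -0.0, -1.1]
grip_width: 0.0517
gripper_force: 30.0
```

```bash
python3 to.py .615 -.0745 .09 81 75
```

```text
t 20.75 tcp [ 0.6024 -0.0878  0.1381] q [ 1.05  1.2  -1.41  2.53  2.65  1.43 -0.34] F [-0.7 -0.  -1.1] w 0.0517 gf 29.995508193969727
ydir 81.8 z [ 0.9001 -0.1369 -0.4136]
shift [ 0.042  0.044 -0.16 ] turn [-0.008 -0.211 -0.017] rows 2 per row [ 0.021  0.022 -0.08 ] [-0.004 -0.105 -0.008]
```

play_rows([
  [[0.014, 0.015, -0.05], [-0.003, -0.07, -0.006]],
  [[0.014, 0.015, -0.05], [-0.003, -0.07, -0.006]],
  [[0.014, 0.015, -0.05], [-0.003, -0.07, -0.006]],
  [[0, 0, 0], [0, 0, 0]],
  [[0, 0, 0], [0, 0, 0]],
])

```text
time_s: 21.25
tcp_pos: [0.6189, -0.0786, 0.1059]
eef_rot: [0.13, 1.813, -0.136]
ft_force: [0.7, -0.6, -0.7]
grip_width: 0.0518
gripper_force: 30.0
```

```bash
python3 to.py .619 -.0757 .054 81 75
```

```text
t 21.25 tcp [ 0.6189 -0.0786  0.1059] q [ 0.94  1.44 -1.2   2.52  3.08  1.67 -0.33] F [ 0.7 -0.6 -0.7] w 0.0518 gf 29.996342360973358
ydir 80.7 z [ 0.9567 -0.162  -0.2419]
shift [ 0.     0.01  -0.173] turn [0.033 0.017 0.006] rows 2 per row [ 0.     0.005 -0.087] [0.016 0.009 0.003]
```

play_rows([
  [[-0.005, 0.005, -0.06], [0.016, 0.009, 0]],
  [[0, 0.005, -0.06], [0.016, 0.009, 0]],
  [[0, 0, -0.045], [0, 0, 0]],
  [[0, 0, 0], [0, 0, 0]],
  [[0, 0, -0.01], [0, 0, 0]],
])

```text
time_s: 21.75
tcp_pos: [0.6176, -0.076, 0.0545]
eef_rot: [0.15, 1.826, -0.114]
ft_force: [-0.3, -0.2, -1.3]
grip_width: 0.0515
gripper_force: 30.0
```

play_rows([
  [[0, 0, -0.008], [0, 0, 0]],
  [[0, 0, 0], [0, 0, 0]],
])

```text
time_s: 21.95
tcp_pos: [0.6174, -0.0755, 0.0508]
eef_rot: [0.151, 1.826, -0.113]
ft_force: [0.4, -1.4, 2.7]
grip_width: 0.0516
gripper_force: 30.0
```

```bash
python3 to.py .619 -.0757 .05 81 75
```

```text
t 21.95 tcp [ 0.6174 -0.0755  0.0508] q [ 0.93  1.54 -1.09  2.48  3.21  1.67 -0.36] F [ 0.4 -1.4  2.7] w 0.0516 gf 29.99345988035202
ydir 80.6 z [ 0.9535 -0.1566 -0.2574]
shift [ 0.005 -0.001 -0.003] turn [-0.003  0.002  0.008] rows 1 per row [ 0.005 -0.001 -0.003] [-0.003  0.002  0.008]
```

play_rows([
  [[0, 0, 0], [0, 0, 0]],
  [[0, 0, 0], [0, 0, 0]],
  [[0, 0, 0], [0, 0, 0]],
  [[-0.03, 0.005, 0.008], [0, 0, 0]],
  [[-0.06, 0.01, 0.016], [0, 0, 0]],
], claw=1)

```text
time_s: 22.45
tcp_pos: [0.5907, -0.0704, 0.0569]
eef_rot: [0.149, 1.827, -0.114]
ft_force: [0.2, 0.6, -0.2]
grip_width: 0.0863
gripper_force: 0.0
```

play_rows([
  [[-0.08, 0.01, 0.06], [0, 0, 0]],
  [[-0.08, 0.01, 0.1], [0, 0.05, 0]],
  [[-0.05, 0, 0.15], [0.02, 0.15, 0]],
  [[0, 0, 0.15], [0.02, 0.15, 0]],
  [[0, 0, 0.1], [0.02, 0.15, 0]],
])

```text
time_s: 22.95
tcp_pos: [0.6064, -0.0471, 0.0979]
eef_rot: [0.104, 2.022, -0.046]
ft_force: [2.0, -0.9, 1.3]
grip_width: 0.0877
gripper_force: 0.0
```

```bash
python3 st.py; python3 - <<'E'
from ov import *
r=grab('side'); s=grab('top')
a=tile(r,proj(r,[(.60,-.08,.03)])[0],128,3,[]); b=tile(s,proj(s,[(.60,-.08,.03)])[0],128,3,[])
cv2.imwrite('pics/s3.png',np.hstack([a,b]))
E
```

```text
t 22.95 tcp [ 0.6064 -0.0471  0.0979] q [ 1.    1.44 -1.45  2.52  2.71  1.52 -0.19] F [ 2.  -0.9  1.3] w 0.0877 gf 0.0
ydir 84.6 z [ 0.8954 -0.0785 -0.4383]
```

View pics/s3.png

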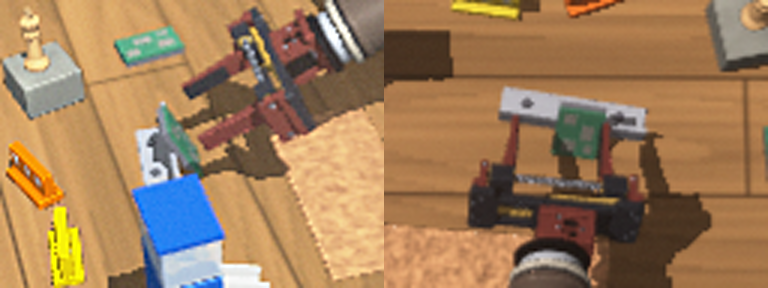

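Side crop: the slab leans steadily on the fence (180,140). I lift the gripper off and go behind the fence.

play_rows([
  [[0, -0.02, 0.12], [0, 0, 0]],
  [[0, -0.02, 0.12], [0.03, 0.1, 0]],
  [[0, -0.02, 0.12], [0.03, 0.15, 0]],
  [[0, 0, 0.1], [0.03, 0.15, 0]],
  [[0, 0, 0.1], [0.03, 0.15, 0]],
])

```text
time_s: 23.55
tcp_pos: [0.6099, -0.0708, 0.194]
eef_rot: [0.074, 2.275, -0.051]
ft_force: [-0.1, -1.6, -2.3]
grip_width: 0.0878
gripper_force: 0.0
```

```bash
python3 to.py .672 -.0837 .19 81 0
```

```text
t 23.55 tcp [ 0.6099 -0.0708  0.194 ] q [ 1.15  0.58 -1.4   2.34  2.07  0.66 -0.28] F [-0.1 -1.6 -2.3] w 0.0878 gf 0.0
ydir 86.0 z [ 0.7591 -0.0615 -0.648 ]
shift [ 0.207 -0.043 -0.013] turn [ 0.14   1.094 -0.11 ] rows 6 per row [ 0.035 -0.007 -0.002] [ 0.023  0.182 -0.018]
```

play_rows([
  [[0.026, -0.005, 0.03], [0.018, 0.137, -0.014]],
  [[0.026, -0.005, 0.03], [0.018, 0.137, -0.014]],
  [[0.026, -0.005, 0.03], [0.018, 0.137, -0.014]],
  [[0.026, -0.005, 0], [0.018, 0.137, -0.014]],
  [[0.026, -0.005, 0], [0.018, 0.137, -0.014]],
], claw=0)

```text
time_s: 24.05
tcp_pos: [0.6333, -0.0884, 0.1991]
eef_rot: [0.143, 2.682, -0.081]
ft_force: [1.2, -0.6, 0.9]
grip_width: 0.0511
gripper_force: 0.0
```

play_rows([
  [[0.026, -0.005, 0], [0.018, 0.137, -0.014]],
  [[0.026, -0.005, 0], [0.018, 0.137, -0.014]],
  [[0.026, -0.005, 0], [0.018, 0.137, -0.014]],
  [[0, 0, 0], [0, 0, 0]],
  [[0, 0, 0], [0, 0, 0]],
])

```text
time_s: 24.55
tcp_pos: [0.6582, -0.0919, 0.1981]
eef_rot: [0.207, 2.999, -0.059]
ft_force: [-0.7, -0.7, 0.4]
grip_width: 0.011
gripper_force: 0.0
```

```bash
python3 to.py .672 -.0837 .072 81 0
```

```text
t 24.55 tcp [ 0.6582 -0.0919  0.1981] q [ 0.81  0.74 -1.23  1.6   0.83  1.23  0.87] F [-0.7 -0.7  0.4] w 0.011 gf 0.0
ydir 82.0 z [ 0.131  -0.048  -0.9902]
shift [ 0.046  0.027 -0.42 ] turn [ 0.063  0.167 -0.025] rows 3 per row [ 0.015  0.009 -0.14 ] [ 0.021  0.056 -0.008]
```

play_rows([
  [[0.03, 0.015, 0], [0.032, 0.084, -0.012]],
  [[0.016, 0.012, 0], [0.032, 0.084, -0.012]],
  [[0, 0, -0.14], [0, 0, 0]],
  [[0, 0, -0.14], [0, 0, 0]],
  [[0, 0, -0.14], [0, 0, 0]],
])

```text
time_s: 25.05
tcp_pos: [0.6712, -0.0846, 0.0726]
eef_rot: [0.246, 3.13, -0.001]
ft_force: [0.0, 0.6, 0.0]
grip_width: 0.0007
gripper_force: 0.0
```

play_rows([
  [[0, 0, 0], [0, 0, 0]],
  [[0, 0, 0], [0, 0, 0]],
])

```text
time_s: 25.25
tcp_pos: [0.6717, -0.0841, 0.0747]
eef_rot: [0.248, 3.131, 0.001]
ft_force: [-0.0, -0.6, 0.7]
grip_width: 0.0002
gripper_force: 0.0
```

```bash
python3 to.py .672 -.0837 .072 81 0
```

```text
t 25.25 tcp [ 0.6717 -0.0841  0.0747] q [ 0.7   0.93 -1.11  1.54  0.87  1.22  0.85] F [-0.  -0.6  0.7] w 0.0002 gf 0.0
ydir 80.9 z [ 0.0004  0.0007 -1.    ]
shift [ 0.001  0.001 -0.009] turn [-0.001  0.001  0.001] rows 1 per row [ 0.001  0.001 -0.009] [-0.001  0.001  0.001]
```

play_rows([
  [[-0.05, 0.008, -0.01], [0, 0, 0]],
  [[-0.04, 0.006, 0], [0, 0, 0]],
  [[-0.03, 0.005, 0], [0, 0, 0]],
  [[-0.03, 0.005, 0], [0, 0, 0]],
  [[-0.03, 0.005, 0], [0, 0, 0]],
])

```text
time_s: 25.75
tcp_pos: [0.6188, -0.0754, 0.0726]
eef_rot: [0.25, 3.129, 0.001]
ft_force: [0.0, 1.0, 0.4]
grip_width: 0.0004
gripper_force: 0.0
```

play_rows([
  [[-0.03, 0.005, 0], [0, 0, 0]],
  [[-0.03, 0.005, 0], [0, 0, 0]],
  [[0, 0, 0.1], [0, 0, 0]],
  [[0, 0, 0.15], [0, 0, 0]],
  [[0, 0, 0.05], [0, 0, 0]],
])

```text
time_s: 26.25
tcp_pos: [0.6019, -0.0714, 0.1652]
eef_rot: [0.249, 3.127, 0.003]
ft_force: [0.6, -0.5, 0.2]
grip_width: 0.0003
gripper_force: 0.0
```

```bash
cat > grey.py <<'E'
from ov import *
T=[]
for n in ['side','top']:
    r=grab(n)
    for d in cams.silhouettes(n,'slab_a'):
        for q in rects(r,d['pixels'],.012): print(n,round(d['score'],2),np.round(q,3))
    T.append(tile(r,proj(r,[(.58,-.12,.03)])[0],160,2.4,[]))
import sys
cv2.imwrite(sys.argv[1],np.hstack(T))
E
python3 st.py side; python3 grey.py pics/s4.png
```

```text
t 26.25 tcp [ 0.6019 -0.0714  0.1652] q [ 0.82  0.77 -1.24  1.66  0.75  1.27  0.84] F [ 0.6 -0.5  0.2] w 0.0003 gf 0.0
ydir 80.9 z [ 0.0053  0.0015 -1.    ]
side [ 0.597 -0.326 74.415 55.358  3.151]
side 0.66 [ 0.55  -0.064 82.817 63.471 -7.751]
side 0.59 [ 0.597 -0.32  71.845 63.842 10.842]
side 0.22 [  0.743  -0.302 135.016  96.526 -78.675]
top 0.84 [ 0.55  -0.067 83.171 48.737 -7.368]
```

View pics/s4.png

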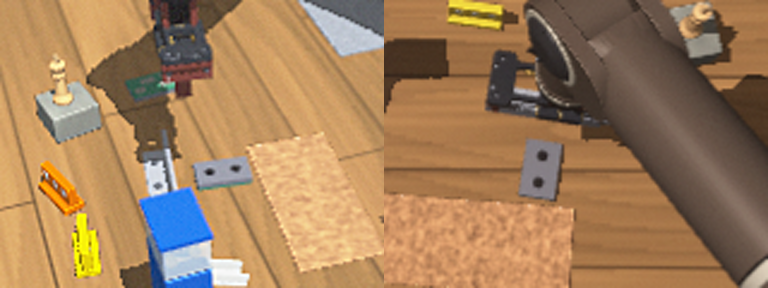

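Slab A lies grey side up (side crop 222,172; top crop 542,168), flipped cleanly. I carry it to the mat.

play_rows([
  [[-0.09, 0.01, 0], [0, 0, 0.01]],
  [[-0.083, 0.008, 0], [0, 0, 0.01]],
  [[0, 0, 0], [0, 0, 0]],
  [[0, 0, -0.13], [0, 0, 0]],
  [[0, 0, -0.13], [0, 0, 0]],
], claw=1)

```text
time_s: 27.0
tcp_pos: [0.5495, -0.0676, 0.0819]
eef_rot: [0.227, 3.131, 0.001]
ft_force: [1.2, 0.3, -0.0]
grip_width: 0.0368
gripper_force: 0.0
```

play_rows([
  [[0, 0, 0], [0, 0, 0]],
  [[0, 0, -0.13], [0, 0, 0]],
  [[0, 0, -0.13], [0, 0, 0]],
  [[0, 0, 0], [0, 0, 0]],
  [[0, 0, 0], [0, 0, 0]],
])

```text
time_s: 27.5
tcp_pos: [0.5492, -0.0663, 0.0064]
eef_rot: [0.225, 3.133, 0.003]
ft_force: [-0.1, 1.2, 0.1]
grip_width: 0.0771
gripper_force: 0.0
```

```bash
python3 to.py .55 -.066 .004 82 0
```

```text
t 27.5 tcp [ 0.5492 -0.0663  0.0064] q [ 0.79  0.88 -1.09  1.9   0.95  1.    0.68] F [-0.1  1.2  0.1] w 0.0771 gf 0.0
ydir 81.8 z [ 0.0003  0.0019 -1.    ]
shift [ 0.003  0.001 -0.008] turn [-0.002  0.     0.005] rows 1 per row [ 0.003  0.001 -0.008] [-0.002  0.     0.005]
```

play_rows([
  [[0, 0, 0], [0, 0, 0]],
  [[0, 0, 0], [0, 0, 0]],
  [[0, 0, 0], [0, 0, 0]],
  [[0, 0, 0], [0, 0, 0]],
  [[0, 0, 0], [0, 0, 0]],
], claw=0)

```text
time_s: 28.0
tcp_pos: [0.5492, -0.0671, 0.0059]
eef_rot: [0.226, 3.132, 0.001]
ft_force: [-1.9, 0.6, 6.0]
grip_width: 0.0514
gripper_force: 30.0
```

play_rows([
  [[0, 0, 0], [0, 0, 0]],
  [[0, 0, 0.1], [0, 0, 0]],
  [[0, 0, 0.15], [0, 0, 0]],
  [[-0.088, 0.132, 0], [0, 0, 0.02]],
  [[-0.088, 0.132, 0], [0, 0, 0.02]],
])

```text
time_s: 28.5
tcp_pos: [0.4964, 0.0124, 0.0812]
eef_rot: [0.181, 3.133, 0.003]
ft_force: [0.3, 0.6, -0.8]
grip_width: 0.0515
gripper_force: 30.0
```

play_rows([
  [[-0.088, 0.132, 0], [0, 0, 0.03]],
  [[-0.088, 0.132, 0], [0, 0, 0.03]],
  [[0, 0, 0], [0, 0, 0]],
  [[0, 0, 0], [0, 0, 0]],
])

```text
time_s: 28.9
tcp_pos: [0.443, 0.0918, 0.0804]
eef_rot: [0.098, 3.139, 0.0]
ft_force: [0.6, -1.7, -0.5]
grip_width: 0.0516
gripper_force: 30.0
```

```bash
python3 to.py .4436 .092 .011 86.5 0
```

```text
t 28.9 tcp [0.443  0.0918 0.0804] q [ 0.65  0.68 -1.27  2.09  0.8   0.99  0.45] F [ 0.6 -1.7 -0.5] w 0.0516 gf 29.999486804008484
ydir 86.4 z [ 0.0012  0.0003 -1.    ]
shift [ 0.002  0.001 -0.231] turn [-0.     0.002  0.002] rows 2 per row [ 0.001  0.    -0.116] [-0.     0.001  0.001]
```

play_rows([
  [[0, 0, -0.1], [0, 0, 0]],
  [[0, 0, -0.1], [0, 0, 0]],
  [[0, 0, -0.025], [0, 0, 0]],
  [[0, 0, -0.005], [0, 0, 0]],
  [[0, 0, 0], [0, 0, 0]],
])

```text
time_s: 29.4
tcp_pos: [0.4439, 0.0913, 0.0118]
eef_rot: [0.104, 3.139, 0.003]
ft_force: [0.7, -0.2, -0.8]
grip_width: 0.0516
gripper_force: 30.0
```

play_rows([
  [[0, 0, 0], [0, 0, 0]],
  [[0, 0, 0], [0, 0, 0]],
  [[0, 0, 0], [0, 0, 0]],
  [[0, 0, 0.12], [0, 0, 0]],
  [[0, 0, 0.15], [0, 0, 0]],
], claw=1)

```text
time_s: 29.9
tcp_pos: [0.4421, 0.0913, 0.0925]
eef_rot: [-0.101, -3.138, -0.002]
ft_force: [0.6, 0.2, 0.6]
grip_width: 0.0864
gripper_force: 0.0
```

play_rows([
  [[0, 0, 0.15], [0, 0, 0]],
  [[0, -0.15, 0.05], [0, 0, 0.02]],
  [[0, -0.15, 0.05], [0, 0, 0.02]],
  [[0, -0.15, 0], [0, 0, 0.02]],
  [[0.05, -0.15, 0], [0, 0, 0.02]],
])

```text
time_s: 30.4
tcp_pos: [0.4573, -0.0907, 0.1682]
eef_rot: [0.002, 3.14, -0.002]
ft_force: [0.7, 0.5, 0.3]
grip_width: 0.0877
gripper_force: 0.0
```

```bash
python3 st.py side top;python3 to.py .6 -.3255 .12 94 0;  python3 grey.py pics/s5.png
```

```text
t 30.4 tcp [ 0.4573 -0.0907  0.1682] q [ 1.14  0.6  -1.41  1.98  0.66  1.15  1.03] F [0.7 0.5 0.3] w 0.0877 gf 0.0
ydir 89.9 z [ 0.0013 -0.0016 -1.    ]
side [ 0.592 -0.326 84.725 55.575  3.733]
top [ 0.59  -0.326 84.079 52.253  4.707]
t 30.5 tcp [ 0.4593 -0.0951  0.167 ] q [ 1.14  0.61 -1.4   1.97  0.66  1.15  1.03] F [-0.8  1.7 -0.5] w 0.0879 gf 0.0
ydir 89.3 z [ 0.0007 -0.0002 -1.    ]
shift [ 0.469 -0.768 -0.157] turn [0.    0.001 0.103] rows 6 per row [ 0.078 -0.128 -0.026] [0.    0.    0.017]
side 0.79 [ 0.589 -0.322 86.397 65.379  4.454]
side 0.72 [ 0.443  0.089 85.445 62.787 -4.806]
top 0.87 [ 0.59  -0.324 84.117 58.889  7.818]
top 0.57 [ 0.446  0.09  83.319 51.437 -3.545]
```

Slab A is on the mat at (0.445, 0.090). Now slab B at (0.591, -0.326).

play_rows([
  [[0.078, -0.128, -0.026], [0, 0, 0.017]],
  [[0.078, -0.128, -0.026], [0, 0, 0.017]],
  [[0.078, -0.128, -0.026], [0, 0, 0.017]],
  [[0.078, -0.128, -0.026], [0, 0, 0.017]],
  [[0.078, -0.128, -0.026], [0, 0, 0.017]],
])

```text
time_s: 31.2
tcp_pos: [0.5766, -0.2801, 0.1282]
eef_rot: [-0.106, 3.139, 0.002]
ft_force: [0.5, -0.4, 0.2]
grip_width: 0.088
gripper_force: 0.0
```

play_rows([
  [[0.078, -0.128, -0.026], [0, 0, 0.017]],
  [[0, 0, 0], [0, 0, 0]],
  [[0, 0, 0], [0, 0, 0]],
])

```text
time_s: 31.5
tcp_pos: [0.5994, -0.3171, 0.12]
eef_rot: [-0.124, 3.139, 0.005]
ft_force: [-0.0, 1.0, 0.0]
grip_width: 0.0874
gripper_force: 0.0
```

```bash
python3 to.py .6 -.3255 .004 94 0; python3 st.py side
```

```text
t 31.5 tcp [ 0.5994 -0.3171  0.12  ] q [ 1.09  0.92 -1.19  1.51  0.86  1.31  1.46] F [-0.  1.  0.] w 0.0874 gf 0.0
ydir 94.5 z [ 0.0005  0.0031 -1.    ]
shift [ 0.002 -0.028 -0.387] turn [-0.004  0.001 -0.012] rows 3 per row [ 0.001 -0.009 -0.129] [-0.001  0.    -0.004]
t 31.5 tcp [ 0.5994 -0.3171  0.12  ] q [ 1.09  0.92 -1.19  1.51  0.86  1.31  1.46] F [-0.  1.  0.] w 0.0874 gf 0.0
ydir 94.5 z [ 0.0005  0.0031 -1.    ]
side [ 0.592 -0.326 84.727 55.571  3.747]
```

play_rows([
  [[0, -0.025, -0.13], [0, 0, 0]],
  [[0, 0, -0.13], [0, 0, 0]],
  [[0, 0, -0.12], [0, 0, 0]],
  [[0, 0, -0.004], [0, 0, 0]],
  [[0, 0, 0], [0, 0, 0]],
])

```text
time_s: 32.05
tcp_pos: [0.5989, -0.3244, 0.006]
eef_rot: [-0.126, 3.138, 0.003]
ft_force: [0.6, 1.0, 1.6]
grip_width: 0.0876
gripper_force: 0.0
```

play_rows([
  [[0, 0, 0], [0, 0, 0]],
  [[0, 0, 0], [0, 0, 0]],
  [[0, 0, 0], [0, 0, 0]],
  [[0, 0, 0], [0, 0, 0]],
  [[0, 0, 0], [0, 0, 0]],
], claw=0)

```text
time_s: 32.55
tcp_pos: [0.5988, -0.3265, 0.0056]
eef_rot: [-0.122, 3.138, 0.002]
ft_force: [0.4, 0.2, 3.5]
grip_width: 0.0516
gripper_force: 30.1
```

play_rows([
  [[0, 0, 0], [0, 0, 0]],
  [[0, 0, 0.1], [0, 0, 0]],
  [[0, 0, 0.13], [0, 0, 0]],
  [[0, 0, 0.13], [0, 0, 0]],
  [[-0.03, 0.08, 0.05], [0, 0, -0.05]],
])

```text
time_s: 33.05
tcp_pos: [0.5914, -0.3054, 0.1316]
eef_rot: [-0.052, 3.136, -0.001]
ft_force: [1.1, -0.3, -0.9]
grip_width: 0.0515
gripper_force: 30.0
```

play_rows([
  [[-0.04, 0.1, 0.02], [0, 0, -0.06]],
  [[-0.04, 0.1, 0.02], [0, 0, -0.06]],
  [[-0.04, 0.1, 0.02], [0, 0, -0.06]],
  [[-0.04, 0.06, 0], [0, 0, -0.06]],
  [[-0.03, 0.02, 0], [0, 0, 0]],
])

```text
time_s: 33.55
tcp_pos: [0.5321, -0.1863, 0.1467]
eef_rot: [0.231, 3.132, 0.001]
ft_force: [0.0, -0.8, -0.4]
grip_width: 0.0513
gripper_force: 30.0
```

```bash
python3 to.py .521 -.2 .14 81 0
```

```text
t 33.55 tcp [ 0.5321 -0.1863  0.1467] q [ 1.09  0.73 -1.25  1.78  0.75  1.2   1.04] F [ 0.  -0.8 -0.4] w 0.0513 gf 29.99986320734024
ydir 81.6 z [ 0.0012  0.0006 -1.    ]
shift [-0.037 -0.046 -0.022] turn [-0.001  0.001 -0.012] rows 1 per row [-0.037 -0.046 -0.022] [-0.001  0.001 -0.012]
```

play_rows([
  [[0.023, 0.02, 0.07], [-0.029, -0.17, 0]],
  [[0.023, 0.02, 0.06], [-0.029, -0.17, 0]],
  [[0.023, 0.02, 0.05], [-0.029, -0.17, 0]],
  [[0.023, 0.02, 0], [-0.029, -0.17, 0]],
  [[0.023, 0.02, 0], [-0.029, -0.17, 0]],
])

```text
time_s: 34.05
tcp_pos: [0.5667, -0.1655, 0.1992]
eef_rot: [0.195, 2.492, -0.091]
ft_force: [1.7, -1.7, -1.1]
grip_width: 0.0517
gripper_force: 30.0
```

```bash
python3 to.py .59 -.07 .17 81 75
```

```text
t 34.05 tcp [ 0.5667 -0.1655  0.1992] q [ 1.29  0.33 -1.22  2.21  1.18  0.34  0.55] F [ 1.7 -1.7 -1.1] w 0.0517 gf 29.998863637447357
ydir 80.7 z [ 0.5902 -0.1122 -0.7994]
shift [ 0.078  0.318 -0.097] turn [-0.112 -0.839  0.015] rows 5 per row [ 0.016  0.064 -0.019] [-0.022 -0.168  0.003]
```

play_rows([
  [[0.016, 0.063, -0.01], [-0.026, -0.169, 0.005]],
  [[0.016, 0.063, -0.01], [-0.026, -0.169, 0.005]],
  [[0.016, 0.063, -0.01], [-0.026, -0.169, 0.005]],
  [[0.016, 0.063, -0.01], [-0.026, -0.169, 0.005]],
  [[0.016, 0.063, -0.01], [-0.026, -0.169, 0.005]],
])

```text
time_s: 34.55
tcp_pos: [0.5708, -0.1544, 0.1812]
eef_rot: [0.206, 2.232, -0.217]
ft_force: [-0.5, -1.9, -4.5]
grip_width: 0.0517
gripper_force: 30.0
```

```bash
python3 to.py .605 -.073 .12 81 75
```

```text
t 34.55 tcp [ 0.5708 -0.1544  0.1812] q [ 1.15  0.47 -1.23  2.43  2.26  0.7  -0.53] F [-0.5 -1.9 -4.5] w 0.0517 gf 29.999919533729553
ydir 77.1 z [ 0.7557 -0.2265 -0.6145]
shift [ 0.114  0.271 -0.204] turn [ 0.007 -0.523  0.107] rows 3 per row [ 0.038  0.09  -0.068] [ 0.002 -0.174  0.036]
```

play_rows([
  [[0.028, 0.067, -0.03], [0, -0.128, 0.026]],
  [[0.028, 0.067, -0.03], [0, -0.128, 0.026]],
  [[0.028, 0.067, -0.03], [0, -0.128, 0.026]],
  [[0.028, 0.067, -0.03], [0, -0.128, 0.026]],
  [[0, 0, 0], [0, 0, 0]],
])

```text
time_s: 35.05
tcp_pos: [0.6008, -0.0823, 0.1384]
eef_rot: [0.109, 2.009, -0.111]
ft_force: [-0.7, -0.3, -1.5]
grip_width: 0.0518
gripper_force: 30.0
```

```bash
python3 to.py .615 -.0745 .09 81 75
```

```text
t 35.05 tcp [ 0.6008 -0.0823  0.1384] q [ 1.02  1.1  -1.35  2.54  2.64  1.37 -0.44] F [-0.7 -0.3 -1.5] w 0.0518 gf 29.9987331032753
ydir 82.7 z [ 0.8959 -0.1273 -0.4256]
shift [ 0.047  0.026 -0.161] turn [ 0.005 -0.23  -0.034] rows 2 per row [ 0.024  0.013 -0.081] [ 0.002 -0.115 -0.017]
```

play_rows([
  [[0.014, 0.015, -0.05], [-0.003, -0.07, -0.006]],
  [[0.014, 0.015, -0.05], [-0.003, -0.07, -0.006]],
  [[0.014, 0.015, -0.05], [-0.003, -0.07, -0.006]],
  [[0, 0, 0], [0, 0, 0]],
  [[0, 0, 0], [0, 0, 0]],
])

```text
time_s: 35.55
tcp_pos: [0.6174, -0.0728, 0.1087]
eef_rot: [0.106, 1.84, -0.134]
ft_force: [0.2, -0.4, -0.1]
grip_width: 0.0518
gripper_force: 30.0
```

```bash
python3 to.py .6174 -.0757 .052 81 75
```

```text
t 35.55 tcp [ 0.6174 -0.0728  0.1087] q [ 0.94  1.41 -1.22  2.53  3.03  1.64 -0.33] F [ 0.2 -0.4 -0.1] w 0.0518 gf 29.99962627887726
ydir 81.8 z [ 0.9525 -0.1475 -0.2664]
shift [-0.    -0.01  -0.189] turn [ 0.045 -0.017 -0.017] rows 2 per row [-0.    -0.005 -0.094] [ 0.023 -0.009 -0.009]
```

play_rows([
  [[0, -0.005, -0.07], [0.022, -0.008, -0.008]],
  [[0, -0.005, -0.07], [0.022, -0.008, -0.008]],
  [[0, 0, -0.04], [0, 0, 0]],
  [[0, 0, -0.008], [0, 0, 0]],
  [[0, 0, -0.008], [0, 0, 0]],
])

```text
time_s: 36.05
tcp_pos: [0.6178, -0.0761, 0.0509]
eef_rot: [0.144, 1.827, -0.11]
ft_force: [0.2, -0.1, -0.3]
grip_width: 0.0518
gripper_force: 30.0
```

play_rows([
  [[0, 0, 0], [0, 0, 0]],
])

```text
time_s: 36.15
tcp_pos: [0.6175, -0.0756, 0.0502]
eef_rot: [0.144, 1.827, -0.109]
ft_force: [0.4, -0.5, 0.0]
grip_width: 0.0513
gripper_force: 30.0
```

```bash
python3 to.py .6174 -.0757 .051 81 75
```

```text
t 36.15 tcp [ 0.6175 -0.0756  0.0502] q [ 0.93  1.53 -1.08  2.48  3.21  1.66 -0.37] F [ 0.4 -0.5  0. ] w 0.0513 gf 29.999690651893616
ydir 81.0 z [ 0.9544 -0.1503 -0.2578]
shift [-0.    -0.     0.003] turn [-0.002  0.002 -0.001] rows 1 per row [-0.    -0.     0.003] [-0.002  0.002 -0.001]
```

play_rows([
  [[0, 0, -0.004], [0, 0, 0]],
  [[0, 0, 0], [0, 0, 0]],
])

```text
time_s: 36.35
tcp_pos: [0.6172, -0.075, 0.048]
eef_rot: [0.145, 1.828, -0.108]
ft_force: [0.2, -1.3, 0.8]
grip_width: 0.0519
gripper_force: 30.0
```

play_rows([
  [[0, 0, 0], [0, 0, 0]],
  [[0, 0, 0], [0, 0, 0]],
  [[0, 0, 0], [0, 0, 0]],
  [[-0.03, 0.005, 0.008], [0, 0, 0]],
  [[-0.06, 0.01, 0.016], [0, 0, 0]],
], claw=1)

```text
time_s: 36.85
tcp_pos: [0.5902, -0.0705, 0.0548]
eef_rot: [0.145, 1.828, -0.109]
ft_force: [-1.2, 0.9, -0.2]
grip_width: 0.0866
gripper_force: 0.0
```

play_rows([
  [[0, 0, 0.1], [0, 0, 0]],
  [[0, 0, 0.12], [0, 0, 0]],
  [[0, 0, 0.12], [0.02, 0.05, 0]],
  [[0, 0, 0.12], [0.02, 0.1, 0]],
  [[0, 0, 0.12], [0.02, 0.15, 0]],
])

```text
time_s: 37.35
tcp_pos: [0.6138, -0.0483, 0.1268]
eef_rot: [0.119, 1.969, -0.044]
ft_force: [1.1, 0.5, 0.2]
grip_width: 0.088
gripper_force: 0.0
```

```bash
python3 to.py .672 -.0837 .2 81 0; python3 st.py side
```

```text
t 37.35 tcp [ 0.6138 -0.0483  0.1268] q [ 0.99  1.38 -1.46  2.53  2.72  1.53 -0.25] F [1.1 0.5 0.2] w 0.088 gf 0.0
ydir 84.0 z [ 0.9166 -0.0865 -0.3904]
shift [ 0.194 -0.118  0.244] turn [ 0.167  1.48  -0.04 ] rows 8 per row [ 0.024 -0.015  0.03 ] [ 0.021  0.185 -0.005]
t 37.35 tcp [ 0.6138 -0.0483  0.1268] q [ 0.99  1.38 -1.46  2.53  2.72  1.53 -0.25] F [1.1 0.5 0.2] w 0.088 gf 0.0
ydir 84.0 z [ 0.9166 -0.0865 -0.3904]
side [  0.609  -0.119 135.375  15.784 -88.829]
```

play_rows([
  [[0.01, -0.012, 0.1], [0.018, 0.15, -0.004]],
  [[0.02, -0.012, 0.08], [0.018, 0.15, -0.004]],
  [[0.02, -0.012, 0.05], [0.018, 0.15, -0.004]],
  [[0.02, -0.012, 0.02], [0.018, 0.15, -0.004]],
  [[0.02, -0.012, 0], [0.018, 0.15, -0.004]],
], claw=0)

```text
time_s: 37.9
tcp_pos: [0.6392, -0.0667, 0.1703]
eef_rot: [0.096, 2.376, -0.06]
ft_force: [-0.6, -2.3, -3.1]
grip_width: 0.0512
gripper_force: 0.0
```

play_rows([
  [[0.02, -0.012, 0], [0.018, 0.15, -0.004]],
  [[0.02, -0.012, 0], [0.018, 0.15, -0.004]],
  [[0.02, -0.012, 0], [0.018, 0.15, -0.004]],
  [[0.02, -0.012, 0], [0.018, 0.15, -0.004]],
  [[0.02, -0.012, 0], [0.018, 0.15, -0.004]],
])

```text
time_s: 38.4
tcp_pos: [0.6643, -0.0871, 0.1655]
eef_rot: [0.142, 2.918, -0.033]
ft_force: [1.1, -0.0, -0.4]
grip_width: 0.0113
gripper_force: 0.0
```

```bash
python3 to.py .672 -.0837 .2 81 0; python3 grey.py pics/s6.png
```

```text
t 38.4 tcp [ 0.6643 -0.0871  0.1655] q [ 0.87  0.8  -1.3   1.7   0.97  1.13  0.8 ] F [ 1.1 -0.  -0.4] w 0.0113 gf 0.0
ydir 84.4 z [ 0.2172 -0.033  -0.9756]
shift [0.026 0.011 0.115] turn [ 0.051  0.277 -0.076] rows 2 per row [0.013 0.006 0.058] [ 0.025  0.139 -0.038]
side 0.62 [ 0.443  0.089 88.575 63.741 -4.858]
side 0.41 [  0.608  -0.118 141.695  33.332 -85.913]
top 0.61 [ 0.446  0.09  84.484 52.211 -3.86 ]
```

View pics/s6.png

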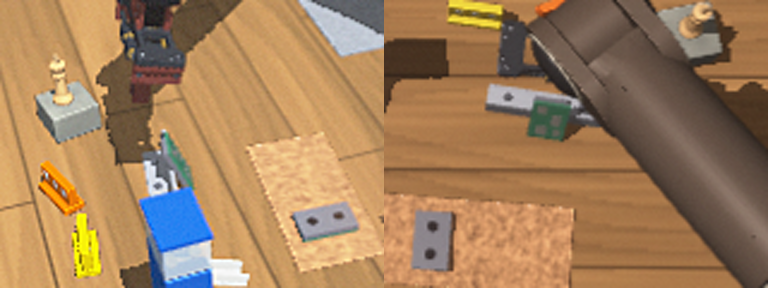

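Slab B leans on the fence (side crop 178,160) and slab A lies grey up on the mat. Now down behind the fence and push.

play_rows([
  [[0.015, 0.006, 0], [0.025, 0.139, -0.038]],
  [[0.015, 0.006, 0], [0.025, 0.139, -0.038]],
  [[0, 0, 0], [0, 0, 0]],
  [[0, 0, -0.14], [0, 0, 0]],
  [[0, 0, -0.14], [0, 0, 0]],
])

```text
time_s: 39.1
tcp_pos: [0.6741, -0.0825, 0.0814]
eef_rot: [0.247, 3.12, -0.002]
ft_force: [0.3, -1.1, -0.2]
grip_width: 0.0004
gripper_force: 0.0
```

play_rows([
  [[0, 0, -0.03], [0, 0, 0]],
  [[0, 0, 0], [0, 0, 0]],
])

```text
time_s: 39.3
tcp_pos: [0.6729, -0.0831, 0.0715]
eef_rot: [0.249, 3.127, -0.001]
ft_force: [-0.4, 0.2, 1.5]
grip_width: 0.0002
gripper_force: 0.0
```

```bash
python3 to.py .672 -.0837 .072 81 0
```

```text
t 39.3 tcp [ 0.6729 -0.0831  0.0715] q [ 0.72  0.97 -1.17  1.55  0.93  1.26  0.81] F [-0.4  0.2  1.5] w 0.0002 gf 0.0
ydir 80.9 z [ 0.0051 -0.0008 -1.    ]
shift [-0.003 -0.002  0.002] turn [0.001 0.006 0.003] rows 1 per row [-0.003 -0.002  0.002] [0.001 0.006 0.003]
```

play_rows([
  [[-0.05, 0.008, 0], [0, 0, 0]],
  [[-0.04, 0.006, 0], [0, 0, 0]],
  [[-0.03, 0.005, 0], [0, 0, 0]],
  [[-0.03, 0.005, 0], [0, 0, 0]],
  [[-0.03, 0.005, 0], [0, 0, 0]],
])

```text
time_s: 39.8
tcp_pos: [0.6205, -0.0742, 0.0737]
eef_rot: [0.252, 3.123, -0.0]
ft_force: [0.3, -0.6, -0.3]
grip_width: 0.0005
gripper_force: 0.0
```

play_rows([
  [[-0.03, 0.005, 0], [0, 0, 0]],
  [[-0.03, 0.005, 0], [0, 0, 0]],
  [[0, 0, 0.1], [0, 0, 0]],
  [[0, 0, 0.15], [0, 0, 0]],
  [[0, 0, 0.05], [0, 0, 0]],
], claw=0)

```text
time_s: 40.3
tcp_pos: [0.6038, -0.0702, 0.1665]
eef_rot: [0.251, 3.121, 0.002]
ft_force: [0.7, 0.7, -0.1]
grip_width: 0.0006
gripper_force: 0.0
```

```bash
python3 st.py side; python3 grey.py pics/s7.png
```

```text
t 40.3 tcp [ 0.6038 -0.0702  0.1665] q [ 0.84  0.81 -1.31  1.66  0.81  1.31  0.8 ] F [ 0.7  0.7 -0.1] w 0.0006 gf 0.0
ydir 80.8 z [ 0.0107  0.0004 -0.9999]
side 0.66 [ 0.444  0.09  93.51  64.77  -3.282]
side 0.51 [ 0.55  -0.063 89.884 73.829 -7.811]
top 0.71 [ 0.445  0.09  84.034 52.194 -3.552]
top 0.65 [ 0.551 -0.067 78.615 51.242 -8.078]
```

play_rows([
  [[-0.09, 0.007, 0], [0, 0, 0.01]],
  [[-0.088, 0.007, 0], [0, 0, 0.01]],
  [[0, 0, 0], [0, 0, 0]],
  [[0, 0, 0], [0, 0, 0]],
  [[0, 0, -0.13], [0, 0, 0]],
], claw=1)

```text
time_s: 41.05
tcp_pos: [0.5526, -0.0669, 0.1262]
eef_rot: [0.229, 3.12, 0.002]
ft_force: [1.1, -0.7, -0.1]
grip_width: 0.0372
gripper_force: 0.0
```

play_rows([
  [[0, 0, -0.13], [0, 0, 0]],
  [[0, 0, 0], [0, 0, 0]],
  [[0, 0, -0.13], [0, 0, 0]],
  [[0, 0, -0.14], [0, 0, 0]],
  [[0, 0, 0], [0, 0, 0]],
])

```text
time_s: 41.55
tcp_pos: [0.5505, -0.0666, 0.0025]
eef_rot: [0.227, 3.127, 0.002]
ft_force: [-0.3, 0.1, 0.5]
grip_width: 0.0772
gripper_force: 0.0
```

```bash
python3 to.py .55 -.066 .004 82 0
```

```text
t 41.55 tcp [ 0.5505 -0.0666  0.0025] q [ 0.82  0.93 -1.15  1.9   1.02  1.04  0.63] F [-0.3  0.1  0.5] w 0.0772 gf 0.0
ydir 81.7 z [ 0.0065  0.0008 -1.    ]
shift [-0.002  0.002  0.005] turn [-0.001  0.008  0.007] rows 1 per row [-0.002  0.002  0.005] [-0.001  0.008  0.007]
```

play_rows([
  [[0, 0, 0.005], [0, 0, 0]],
  [[0, 0, 0], [0, 0, 0]],
  [[0, 0, 0], [0, 0, 0]],
  [[0, 0, 0], [0, 0, 0]],
  [[0, 0, 0], [0, 0, 0]],
], claw=0)

```text
time_s: 42.05
tcp_pos: [0.5497, -0.0671, 0.0057]
eef_rot: [0.228, 3.126, 0.0]
ft_force: [-0.2, 0.5, 4.4]
grip_width: 0.0516
gripper_force: 30.0
```

play_rows([
  [[0, 0, 0], [0, 0, 0]],
  [[0, 0, 0.1], [0, 0, 0]],
  [[0, 0, 0.1], [0, 0, 0]],
  [[-0.126, 0.037, 0], [0, 0, 0.035]],
  [[-0.126, 0.037, 0], [0, 0, 0.035]],
])

```text
time_s: 42.55
tcp_pos: [0.4734, -0.0445, 0.0657]
eef_rot: [0.141, 3.131, 0.001]
ft_force: [-0.7, 0.6, -0.2]
grip_width: 0.0517
gripper_force: 30.0
```

play_rows([
  [[-0.126, 0.037, 0], [0, 0, 0.035]],
  [[0, 0, 0], [0, 0, 0]],
  [[0, 0, 0], [0, 0, 0]],
])

```text
time_s: 42.85
tcp_pos: [0.4356, -0.0343, 0.0651]
eef_rot: [0.098, 3.134, -0.001]
ft_force: [-0.6, -0.5, -0.8]
grip_width: 0.0518
gripper_force: 30.0
```

```bash
python3 to.py .4366 -.033 .01 86.5 0
```

```text
t 42.85 tcp [ 0.4356 -0.0343  0.0651] q [ 0.97  0.75 -1.34  2.14  0.9   1.01  0.63] F [-0.6 -0.5 -0.8] w 0.0518 gf 29.99960571527481
ydir 86.4 z [ 0.0064 -0.0008 -1.    ]
shift [ 0.003  0.004 -0.184] turn [0.001 0.008 0.002] rows 2 per row [ 0.002  0.002 -0.092] [0.    0.004 0.001]
```

play_rows([
  [[0.003, 0.004, -0.1], [0, 0.008, 0]],
  [[0, 0, -0.07], [0, 0, 0]],
  [[0, 0, -0.015], [0, 0, 0]],
  [[0, 0, 0], [0, 0, 0]],
  [[0, 0, 0], [0, 0, 0]],
])

```text
time_s: 43.35
tcp_pos: [0.4378, -0.0325, 0.0098]
eef_rot: [0.099, 3.139, 0.001]
ft_force: [-0.6, 0.5, -0.3]
grip_width: 0.0518
gripper_force: 30.0
```

play_rows([
  [[0, 0, 0], [0, 0, 0]],
  [[0, 0, 0], [0, 0, 0]],
  [[0, 0, 0], [0, 0, 0]],
  [[0, 0, 0.1], [0, 0, 0]],
  [[0, 0, 0.15], [0, 0, 0]],
], claw=1)

```text
time_s: 43.85
tcp_pos: [0.4354, -0.0325, 0.0842]
eef_rot: [-0.097, -3.136, -0.002]
ft_force: [1.2, -0.6, 0.8]
grip_width: 0.0866
gripper_force: 0.0
```

play_rows([
  [[0, 0, 0.15], [0, 0, 0]],
  [[0, 0, 0.15], [0, 0, 0]],
  [[0, 0, 0.15], [0, 0, 0]],
  [[0, 0, 0.15], [0, 0, 0.1]],
  [[0, 0, 0.05], [0, 0, 0.16]],
])

```text
time_s: 44.35
tcp_pos: [0.4384, -0.0316, 0.2836]
eef_rot: [-0.228, 3.128, -0.004]
ft_force: [-0.7, 0.3, -0.6]
grip_width: 0.0878
gripper_force: 0.0
```

play_rows([
  [[0, 0.15, 0], [0, 0, 0.16]],
  [[0, 0.15, 0], [0, 0, 0.16]],
  [[0, 0.15, 0], [0, 0, 0.16]],
  [[0, 0.15, 0], [0, 0, 0.16]],
  [[0, 0.15, 0], [0, 0, 0.16]],
])

```text
time_s: 44.85
tcp_pos: [0.4366, 0.1938, 0.2797]
eef_rot: [-1.186, 2.909, -0.001]
ft_force: [0.4, -0.6, -0.1]
grip_width: 0.0883
gripper_force: 0.0
```

```bash
python3 to.py .453 .384 .28 153 0; python3 grey.py pics/s8.png; python3 - <<'E'
from ov import *
for n in ['side','top']:
  for d in cams.silhouettes(n,'mug'):
    r=cams.get_image(n)
    print(n,d['score'],[np.round(q,3) for q in rects(r,d['pixels'],.08)])
E
```

```text
t 44.85 tcp [0.4366 0.1938 0.2797] q [ 0.58  0.42 -1.41  1.8   0.43  1.29  1.41] F [ 0.4 -0.6 -0.1] w 0.0883 gf 0.0
ydir 134.3 z [ 0.0004 -0.0004 -1.    ]
shift [0.055 0.634 0.001] turn [0.    0.001 0.415] rows 4 per row [0.014 0.159 0.   ] [0.    0.    0.104]
side 0.83 [ 0.437 -0.036 92.57  71.143 -0.042]
side 0.6 [ 0.443  0.091 84.979 59.78  -4.806]
top 0.82 [ 0.439 -0.035 82.964 51.77  -0.209]
top 0.45 [  0.639   0.251 118.98   32.318  16.656]
top 0.43 [ 0.472  0.086 53.721 31.75  85.971]
side 0.56 [array([  0.467,   0.398, 123.748,  60.094,  53.057])]
side 0.54 [array([  0.655,   0.189, 325.92 , 177.927, -87.526])]
```

View pics/s8.png

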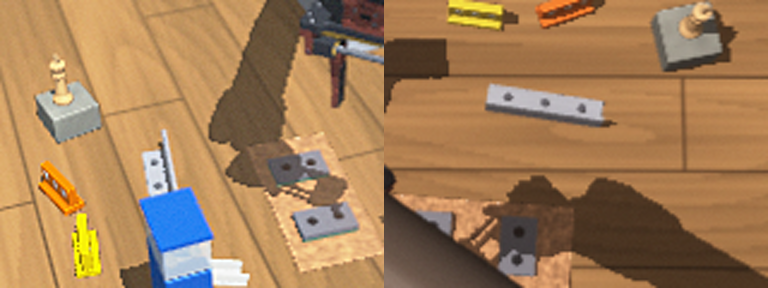

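Both slabs lie grey up on the mat (side crop 298,168 and 325,220). On to the mug.

play_rows([
  [[0.011, 0.127, 0], [0, 0, 0.083]],
  [[0.011, 0.127, 0], [0, 0, 0.083]],
  [[0.011, 0.127, 0], [0, 0, 0.083]],
  [[0.011, 0.127, 0], [0, 0, 0.083]],
  [[0.011, 0.127, 0], [0, 0, 0.083]],
])

```text
time_s: 45.75
tcp_pos: [0.4551, 0.3822, 0.2794]
eef_rot: [1.633, -2.683, 0.001]
ft_force: [1.0, 0.3, 0.5]
grip_width: 0.0877
gripper_force: 0.0
```

play_rows([
  [[0, 0, -0.16], [0, 0, 0]],
  [[0, 0, -0.16], [0, 0, 0]],
  [[0, 0, -0.13], [0, 0, 0]],
  [[0, 0, 0], [0, 0, 0]],
  [[0, 0, 0], [0, 0, 0]],
])

```text
time_s: 46.25
tcp_pos: [0.4542, 0.382, 0.1454]
eef_rot: [1.633, -2.683, -0.001]
ft_force: [0.5, 0.3, 0.5]
grip_width: 0.0881
gripper_force: 0.0
```

```bash
python3 to.py .453 .384 .062 153 0; python3 - <<'E'
from ov import *
T=[]
o=telemetry.get_obs()['tcp_pos']
it=[(circ(.453,.384,.032,.085),(0,255,0)),(circ(.452,.382,.05,.005),(255,0,255)),(circ(o[0],o[1],.004,o[2]),(0,0,255))]
for n in ['side','top']:
    r=grab(n); T.append(tile(r,proj(r,[(.453,.384,.08)])[0],96,4,it))
cv2.imwrite('pics/m1.png',np.hstack(T))
E
```

```text
t 46.25 tcp [0.4542 0.382  0.1454] q [-0.01  0.74 -1.17  1.71  0.73  1.2   1.29] F [0.5 0.3 0.5] w 0.0881 gf 0.0
ydir 152.6 z [-0.0009  0.0004 -1.    ]
shift [-0.004  0.007 -0.278] turn [-0.001 -0.001  0.008] rows 2 per row [-0.002  0.003 -0.139] [-0.    -0.001  0.004]
```

View pics/m1.png

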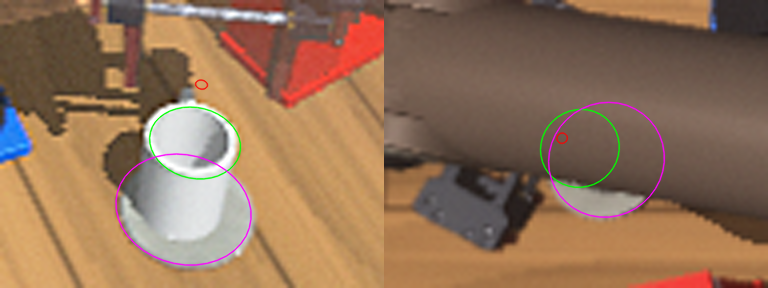

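play_rows([
  [[0, 0.004, -0.13], [0, 0, 0]],
  [[0, 0, -0.13], [0, 0, 0]],
  [[0, 0, -0.03], [0, 0, 0]],
  [[0, 0, 0], [0, 0, 0]],
])

```text
time_s: 46.75
tcp_pos: [0.4536, 0.3842, 0.0584]
eef_rot: [1.636, -2.682, -0.001]
ft_force: [0.0, -0.2, 0.8]
grip_width: 0.0879
gripper_force: 0.0
```

play_rows([
  [[0, 0, 0], [0, 0, 0]],
  [[0, 0, 0], [0, 0, 0]],
  [[0, 0, 0], [0, 0, 0]],
  [[0, 0, 0], [0, 0, 0]],
  [[0, 0, 0], [0, 0, 0]],
], claw=0)

```text
time_s: 47.25
tcp_pos: [0.4541, 0.3844, 0.0588]
eef_rot: [-1.635, 2.681, -0.0]
ft_force: [0.9, -1.4, 5.9]
grip_width: 0.0624
gripper_force: 30.0
```

```bash
python3 to.py .453 .384 .058 153 0
```

```text
t 47.25 tcp [0.4541 0.3844 0.0588] q [-0.06  0.83 -1.09  1.77  0.84  1.08  1.21] F [ 0.9 -1.4  5.9] w 0.0624 gf 30.001120576635003
ydir 152.8 z [ 0.0015  0.0009 -1.    ]
shift [-0.004 -0.001 -0.003] turn [-0.001  0.002  0.005] rows 1 per row [-0.004 -0.001 -0.003] [-0.001  0.002  0.005]
```

play_rows([
  [[0, 0, 0.1], [0, 0, 0]],
  [[0, 0, 0.13], [0, 0, 0]],
  [[0, 0, 0.13], [0, 0, 0]],
  [[0, 0, 0.13], [0, 0, 0]],
  [[0, 0, 0.08], [0, 0, 0]],
])

```text
time_s: 47.75
tcp_pos: [0.4532, 0.3848, 0.2316]
eef_rot: [-1.636, 2.68, 0.002]
ft_force: [1.0, -0.2, -2.9]
grip_width: 0.062
gripper_force: 30.0
```

play_rows([
  [[0, 0, 0], [0, 0, -0.14]],
  [[0.05, -0.05, 0], [0, 0, -0.14]],
  [[0.05, -0.05, 0], [0, 0, -0.14]],
  [[0.05, -0.05, 0], [0, 0, -0.14]],
  [[0.05, -0.05, 0], [0, 0, -0.14]],
])

```text
time_s: 48.25
tcp_pos: [0.5135, 0.3233, 0.2285]
eef_rot: [0.841, -3.027, -0.0]
ft_force: [0.2, -0.4, -1.9]
grip_width: 0.0623
gripper_force: 30.0
```

play_rows([
  [[0.05, -0.05, 0], [0, 0, -0.14]],
  [[0.05, -0.05, 0], [0, 0, -0.14]],
  [[0.05, -0.05, 0], [0, 0, -0.14]],
  [[0.05, -0.05, 0], [0, 0, -0.14]],
  [[0, 0, 0], [0, 0, -0.14]],
])

```text
time_s: 48.75
tcp_pos: [0.5756, 0.2606, 0.2278]
eef_rot: [-0.02, -3.141, 0.002]
ft_force: [-0.2, -0.6, -2.5]
grip_width: 0.0618
gripper_force: 30.0
```

```bash
python3 to.py .579 .251 .22 90 0
```

```text
t 48.75 tcp [0.5756 0.2606 0.2278] q [ 0.13  0.6  -0.96  1.53  0.51  1.28  0.66] F [-0.2 -0.6 -2.5] w 0.0618 gf 29.99498826713534
ydir 89.3 z [-0.0001 -0.0014 -1.    ]
shift [ 0.011 -0.032 -0.026] turn [ 0.002 -0.     0.017] rows 1 per row [ 0.011 -0.032 -0.026] [ 0.002 -0.     0.017]
```

play_rows([
  [[0.011, -0.032, 0], [0, 0, 0.017]],
  [[0, 0, -0.13], [0, 0, 0]],
  [[0, 0, -0.13], [0, 0, 0]],
  [[0, 0, 0], [0, 0, 0]],
  [[0, 0, 0], [0, 0, 0]],
])

```text
time_s: 49.25
tcp_pos: [0.5762, 0.2547, 0.151]
eef_rot: [0.019, -3.14, -0.001]
ft_force: [0.0, 0.3, -1.8]
grip_width: 0.0621
gripper_force: 30.0
```

```bash
python3 to.py .579 .251 .085 90 0; python3 - <<'E'
from ov import *
T=[]
z=telemetry.get_obs()['tcp_pos'][2]-.0538
it=[(circ(.579,.251,.032,z+.08),(0,255,0)),(circ(.579,.251,.037,.03),(0,0,255)),(circ(.625,.251,.004,.132),(255,0,255))]
for n in ['side','top']:
    r=grab(n); T.append(tile(r,proj(r,[(.579,.251,.08)])[0],80,4.8,it))
cv2.imwrite('pics/m2.png',np.hstack(T))
E
```

```text
t 49.25 tcp [0.5762 0.2547 0.151 ] q [ 0.12  0.67 -0.93  1.62  0.57  1.15  0.64] F [ 0.   0.3 -1.8] w 0.0621 gf 29.9996234945138
ydir 90.7 z [-0.0013  0.0006 -1.    ]
shift [ 0.009 -0.012 -0.22 ] turn [-0.001 -0.002 -0.016] rows 2 per row [ 0.005 -0.006 -0.11 ] [-0.    -0.001 -0.008]
```

View pics/m2.png

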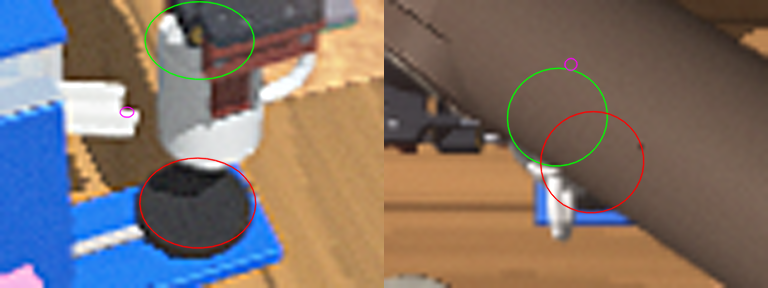

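play_rows([
  [[0.019, -0.012, 0], [0, 0, -0.016]],
  [[0, 0, -0.07], [0, 0, 0]],
  [[0, 0, -0.07], [0, 0, 0]],
  [[0, 0, -0.07], [0, 0, 0]],
  [[0, 0, 0], [0, 0, 0]],
])

```text
time_s: 49.85
tcp_pos: [0.582, 0.2498, 0.0862]
eef_rot: [-0.006, -3.14, 0.002]
ft_force: [-0.0, -0.4, -2.5]
grip_width: 0.062
gripper_force: 30.0
```

play_rows([
  [[0, 0, 0], [0, 0, 0]],
])

```text
time_s: 49.95
tcp_pos: [0.583, 0.2512, 0.0888]
eef_rot: [0.005, 3.141, 0.001]
ft_force: [-0.1, -0.0, -1.9]
grip_width: 0.062
gripper_force: 30.0
```

```bash
python3 to.py .582 .251 .072 90 0
```

```text
t 49.95 tcp [0.583  0.2512 0.0888] q [ 0.1   0.73 -0.88  1.66  0.63  1.06  0.59] F [-0.1 -0.  -1.9] w 0.062 gf 29.999678695457987
ydir 89.8 z [ 0.0009  0.0009 -1.    ]
shift [-0.003 -0.001 -0.056] turn [-0.001  0.001  0.004] rows 1 per row [-0.003 -0.001 -0.056] [-0.001  0.001  0.004]
```

play_rows([
  [[-0.003, 0, -0.02], [0, 0, 0]],
  [[0, 0, -0.02], [0, 0, 0]],
  [[0, 0, -0.01], [0, 0, 0]],
  [[0, 0, -0.006], [0, 0, 0]],
  [[0, 0, 0], [0, 0, 0]],
])

```text
time_s: 50.45
tcp_pos: [0.5829, 0.2519, 0.0726]
eef_rot: [0.005, 3.138, 0.003]
ft_force: [0.8, -0.0, 9.3]
grip_width: 0.0623
gripper_force: 30.0
```

play_rows([
  [[0, 0, -0.006], [0, 0, 0]],
  [[0, 0, -0.004], [0, 0, 0]],
  [[0, 0, 0], [0, 0, 0]],
])

```text
time_s: 50.75
tcp_pos: [0.5831, 0.252, 0.0717]
eef_rot: [0.005, 3.137, 0.002]
ft_force: [-2.5, -4.2, 22.7]
grip_width: 0.0622
gripper_force: 30.0
```

play_rows([
  [[0, 0, 0], [0, 0, 0]],
  [[0, 0, 0], [0, 0, 0]],
  [[0, 0, 0], [0, 0, 0]],
  [[0, 0, 0], [0, 0, 0]],
  [[0, 0, 0], [0, 0, 0]],
])

```text
time_s: 51.25
tcp_pos: [0.5831, 0.252, 0.0717]
eef_rot: [0.005, 3.137, 0.002]
ft_force: [-4.5, -3.5, 21.9]
grip_width: 0.0624
gripper_force: 30.0
```

play_rows([
  [[0, 0, 0], [0, 0, 0]],
  [[0, 0, 0], [0, 0, 0]],
  [[0, 0, 0], [0, 0, 0]],
  [[0, 0, 0], [0, 0, 0]],
  [[0, 0, 0], [0, 0, 0]],
])

```text
time_s: 51.75
tcp_pos: [0.5831, 0.252, 0.0717]
eef_rot: [0.005, 3.137, 0.002]
ft_force: [-3.3, -2.7, 22.4]
grip_width: 0.062
gripper_force: 30.0
```

```bash
python3 st.py; python3 - <<'E'
from ov import *
T=[]
for n in ['side','top']:
    r=grab(n); T.append(tile(r,proj(r,[(.6,.251,.1)])[0],80,4.8,[]))
    print(n,[(round(d['score'],2),(np.array(d['at'])*[384,512]).round()) for d in cams.mark_of(n,'magnet')])
cv2.imwrite('pics/m3.png',np.hstack(T))
E
```

```text
t 51.75 tcp [0.5831 0.252  0.0717] q [ 0.09  0.75 -0.86  1.67  0.66  1.03  0.57] F [-3.3 -2.7 22.4] w 0.062 gf 30.007892339781392
ydir 89.8 z [ 0.005   0.0014 -1.    ]
side []
top []
```

View pics/m3.png

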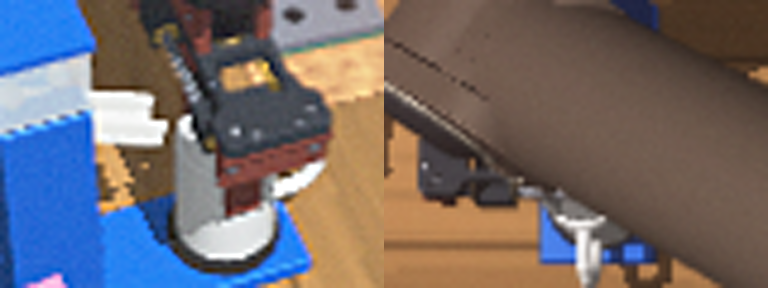

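Mug stands on the pressed pad, under the chute end (side crop 165,130), and no ball shows outside. I lift off and take it back.

play_rows([
  [[0, 0, 0.02], [0, 0, 0]],
  [[0, 0, 0.06], [0, 0, 0]],
  [[0, 0, 0.12], [0, 0, 0]],
  [[0, 0, 0.12], [0, 0, 0]],
  [[0, 0, 0.12], [0, 0, 0]],
])

```text
time_s: 52.45
tcp_pos: [0.5807, 0.2507, 0.2013]
eef_rot: [-0.004, -3.14, 0.0]
ft_force: [0.8, 0.6, -2.2]
grip_width: 0.062
gripper_force: 30.0
```

play_rows([
  [[0, 0, 0.05], [0, 0, 0]],
  [[-0.05, 0.05, 0.02], [0, 0, 0.12]],
  [[-0.05, 0.05, 0], [0, 0, 0.14]],
  [[-0.05, 0.05, 0], [0, 0, 0.14]],
  [[-0.05, 0.05, 0], [0, 0, 0.14]],
])

```text
time_s: 52.95
tcp_pos: [0.5204, 0.3108, 0.22]
eef_rot: [0.663, -3.069, 0.001]
ft_force: [-0.4, 0.3, -2.5]
grip_width: 0.0623
gripper_force: 30.0
```

play_rows([
  [[-0.05, 0.05, 0], [0, 0, 0.14]],
  [[-0.05, 0.05, 0], [0, 0, 0.14]],
  [[-0.05, 0.05, 0], [0, 0, 0.14]],
  [[-0.05, 0.05, 0], [0, 0, 0.14]],
  [[-0.02, 0.03, 0], [0, 0, 0.14]],
])

```text
time_s: 53.45
tcp_pos: [0.4532, 0.3807, 0.2202]
eef_rot: [1.475, -2.772, -0.001]
ft_force: [0.3, -0.0, -2.7]
grip_width: 0.0623
gripper_force: 30.0
```

play_rows([
  [[0, 0, 0], [0, 0, 0.1]],
  [[0, 0, 0], [0, 0, 0]],
  [[0, 0, 0], [0, 0, 0]],
])

```text
time_s: 53.75
tcp_pos: [0.4554, 0.3794, 0.2201]
eef_rot: [1.569, -2.72, -0.0]
ft_force: [0.5, -0.2, -2.2]
grip_width: 0.0622
gripper_force: 30.0
```

```bash
python3 to.py .4535 .3845 .062 153 0
```

```text
t 53.75 tcp [0.4554 0.3794 0.2201] q [ 0.02  0.66 -1.22  1.63  0.64  1.32  1.31] F [ 0.5 -0.2 -2.2] w 0.0622 gf 29.999278752075043
ydir 150.0 z [-0.0013 -0.0006 -1.    ]
shift [-0.006  0.017 -0.527] turn [ 0.001 -0.002  0.067] rows 4 per row [-0.002  0.004 -0.132] [ 0.    -0.     0.017]
```

play_rows([
  [[-0.006, 0.017, -0.13], [0, 0, 0.06]],
  [[0, 0, -0.13], [0, 0, 0]],
  [[0, 0, -0.13], [0, 0, 0]],
  [[0, 0, -0.1], [0, 0, 0]],
  [[0, 0, -0.03], [0, 0, 0]],
])

```text
time_s: 54.25
tcp_pos: [0.4528, 0.3828, 0.0614]
eef_rot: [1.632, -2.679, 0.002]
ft_force: [0.4, -0.4, -2.2]
grip_width: 0.0624
gripper_force: 30.0
```

play_rows([
  [[0, 0, -0.006], [0, 0, 0]],
  [[0, 0, 0], [0, 0, 0]],
  [[0, 0, 0], [0, 0, 0]],
])

```text
time_s: 54.55
tcp_pos: [0.4543, 0.3859, 0.0647]
eef_rot: [-1.635, 2.68, 0.001]
ft_force: [1.4, 0.2, -2.3]
grip_width: 0.0621
gripper_force: 30.0
```

```bash
python3 to.py .4535 .3845 .0588 153 0
```

```text
t 54.55 tcp [0.4543 0.3859 0.0647] q [-0.06  0.82 -1.09  1.77  0.83  1.08  1.22] F [ 1.4  0.2 -2.3] w 0.0621 gf 29.99950545025058
ydir 152.8 z [ 0.0015  0.0019 -1.    ]
shift [-0.003 -0.005 -0.02 ] turn [-0.002  0.002  0.005] rows 1 per row [-0.003 -0.005 -0.02 ] [-0.002  0.002  0.005]
```

play_rows([
  [[0, -0.004, -0.012], [0, 0, 0]],
  [[0, 0, -0.006], [0, 0, 0]],
  [[0, 0, 0], [0, 0, 0]],
  [[0, 0, 0], [0, 0, 0]],
])

```text
time_s: 54.95
tcp_pos: [0.4542, 0.3838, 0.0588]
eef_rot: [-1.636, 2.681, -0.001]
ft_force: [-0.5, -3.0, 5.4]
grip_width: 0.0619
gripper_force: 30.0
```

Seated (force sign changed). Release, rise and move clear.

play_rows([
  [[0, 0, 0], [0, 0, 0]],
  [[0, 0, 0], [0, 0, 0]],
  [[0, 0, 0], [0, 0, 0]],
  [[0, 0, 0.05], [0, 0, 0]],
  [[0, 0, 0.12], [0, 0, 0]],
], claw=1)

```text
time_s: 55.45
tcp_pos: [0.4526, 0.3825, 0.1074]
eef_rot: [1.635, -2.677, 0.0]
ft_force: [1.1, 0.2, 0.7]
grip_width: 0.0877
gripper_force: 0.0
```

play_rows([
  [[0, 0, 0.15], [0, 0, 0]],
  [[0, 0, 0.15], [0, 0, 0]],
  [[0, 0, 0.15], [0, 0, 0]],
  [[0, 0, 0.15], [0, 0, 0]],
  [[0, -0.1, 0.02], [0, 0, 0]],
])

```text
time_s: 55.95
tcp_pos: [0.4521, 0.359, 0.3015]
eef_rot: [-1.641, 2.67, 0.007]
ft_force: [1.0, 0.4, -0.3]
grip_width: 0.0878
gripper_force: 0.0
```

play_rows([
  [[0, -0.16, 0], [0, 0, 0]],
  [[0, -0.16, 0], [0, 0, 0]],
  [[0, -0.16, 0], [0, 0, 0]],
  [[0, -0.16, 0], [0, 0, 0]],
  [[0, -0.16, 0], [0, 0, 0]],
])

```text
time_s: 56.45
tcp_pos: [0.453, 0.1124, 0.2952]
eef_rot: [-1.639, 2.68, 0.0]
ft_force: [0.2, -0.5, 0.5]
grip_width: 0.0877
gripper_force: 0.0
```

play_rows([
  [[0, -0.16, 0], [0, 0, 0]],
  [[0, -0.16, 0], [0, 0, 0]],
  [[0, -0.16, 0], [0, 0, 0]],
  [[0, -0.16, 0], [0, 0, 0]],
  [[0, -0.1, 0], [0, 0, 0]],
])

```text
time_s: 56.95
tcp_pos: [0.453, -0.1117, 0.2953]
eef_rot: [1.633, -2.683, 0.002]
ft_force: [0.4, 0.2, 0.4]
grip_width: 0.0875
gripper_force: 0.0
```

```bash
python3 st.py side top; python3 - <<'E'
from ov import *
T=[]
it=[(circ(.451,.382,.05,.005),(255,0,255))]
for n in ['side','top']:
    r=grab(n); T.append(tile(r,proj(r,[(.453,.384,.06)])[0],64,6,it))
    T.append(tile(r,proj(r,[(.48,.1,.0)])[0],160,2.4,[]))
    print(n,[(round(d['score'],2),(np.array(d['at'])*[384,512]).round()) for d in cams.mark_of(n,'magnet')])
    for d in cams.silhouettes(n,'slab_a'): print([np.round(q,3) for q in rects(r,d['pixels'],.016)])
cv2.imwrite('pics/f1.png',np.vstack([np.hstack(T[:2]),np.hstack(T[2:])]))
E
```

```text
t 56.95 tcp [ 0.453  -0.1117  0.2953] q [ 1.28  0.37 -1.42  1.8   0.38  1.3   2.44] F [0.4 0.2 0.4] w 0.0875 gf 0.0
ydir 152.6 z [-0.0004 -0.0014 -1.    ]
side []
[array([ 0.446,  0.093, 86.991, 61.97 , -4.808])]
[array([ 0.439, -0.031, 90.434, 67.09 , -4.217])]
top []
[array([ 0.445,  0.09 , 83.31 , 52.039, -3.552])]
[array([ 0.438, -0.036, 82.826, 55.078,  0.09 ])]
[array([  0.439,   0.029, 275.606, 129.065,  86.211])]
```

View pics/f1.png

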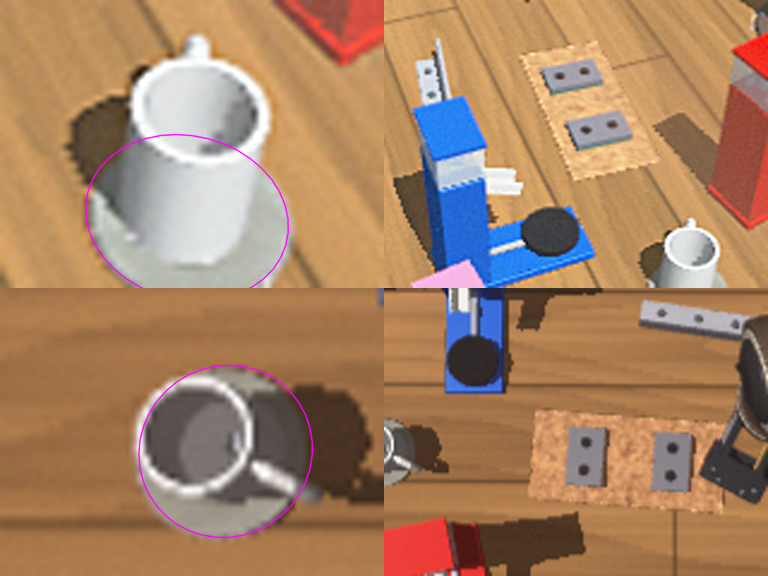

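```bash
python3 - <<'E'
from ov import *
r=grab('top'); c=proj(r,[(.453,.384,.05)])[0]; o=(c-15).astype(int)
new=r['frame'][o[1]:o[1]+30,o[0]:o[0]+30,::-1]
old=cv2.resize(cv2.imread('pics/top0.png'),(512,384),interpolation=cv2.INTER_AREA)[o[1]:o[1]+30,o[0]:o[0]+30]
cv2.imwrite('pics/cmp.png',cv2.resize(np.hstack([old,new]),None,fx=13,fy=13,interpolation=cv2.INTER_NEAREST))
E
```

```text
(no output)
```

View pics/cmp.png

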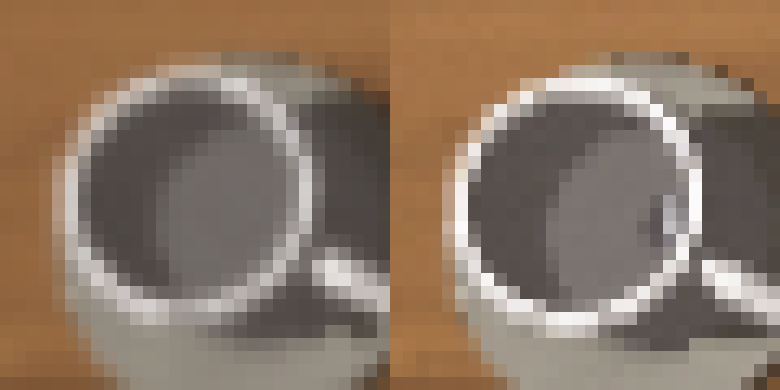

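The magnet shows in the mug (right crop 665,220), which was empty at the start (left crop). Handing in.

```bash
python3 -c "
from station import ticket
print(ticket.sign_off())"
```

```text
the job is handed in; nothing more can be done
None
```

I handed the job in after about 57 s of the 210 s, but the sign-off returned no verdict. In the last pictures both slabs present lie grey side up on the cork mat, the mug stands on its coaster with what looks like the magnet inside (partly hidden by the rim), and the arm is clear.

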